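# Load a Petri dish into a latched bench incubator

### The job

Load the larger Petri dish into the bench incubator: twist the latch knob on its sloping front clockwise to the stop so that the lid pops up, and let the knob spring back. Swing the lid all the way back, set the larger dish flat and upright in the round recess of the warm plate, then bring the lid down and press its front down only until the latch snaps and holds it shut. Leave the small dish, the marker and the timer where they are.

Things in the scene. Friction and masses are not known exactly. Their poses are not given: they have to be found in the camera images.
- incubator: white bench incubator, fixed, 238 x 220 x 97 mm shut, its front (-x side) turned to the robot's right. Origin on the bench; x to its back, y to its left, z up. Open chamber x -48..55, y +-90, warm plate 45 mm above the bench, wall tops at 75 mm. Two 8 mm steel plungers at x -62, y +-98 rise to 104 mm with the lid up. In front (x -153..-77) the sloping console
- knob (a joint): turn of the black spring-return latch knob, rad: 0 at rest (spring-held), grows clockwise seen from outside, firm stop at 1.05 (60 deg). Spring 0.03 N m at rest, 0.08 at the stop. It draws the latch bolt: past about 0.8 the lid is freed and pops up. It returns by itself when let go, and twitches when the lid is slammed past the bolt
- knob_grip (a point): point on the knob's axis 27 mm out from the console face and 8 mm inside the knob's end. Its z axis is the knob's axis, pointing out, 35 deg from vertical, leaning to the incubator's -x. The grip is a fin 12 mm thick (along this point's y), 34 mm long (x), 28 mm high, on a 38 mm round skirt 8 mm high over the face. Turns with the knob
- lid (a joint): lid angle, rad, about a hinge at the back: 0 shut, 1.72 fully back (past upright, stays). Shut, the latch holds it; freed, plungers lift it to about 0.19. A damper slows it; it sinks from under 1.3 back to 0.19 if let go. Closing: about 6 N at the handle on the plungers, a peak of 10 to 20 N, then it snaps in and stays near 0.013. Below -0.03 (well over 50 N) the gasket is crushed
- lid_hinge (a point): middle of the lid's hinge line (along the incubator's y), 75 mm behind the incubator's origin, 82 mm above the bench. Fixed
- handle (a point): middle of the lid's handle: a steel bar 10 mm thick, 66 mm free between its two arms, along the incubator's y, right of the middle (y -50 mm), 190 mm in front of the hinge line and 5 mm above it when shut, 38 mm in front of the lid's edge; 87 mm above the bench when shut, about 270 mm with the lid back. Moves with the lid
- lid_front (a point): middle of the lid's top face over its front rail, 137 mm in front of the hinge line, 97 mm above the bench when shut. The lid is 19 mm thick, 220 mm wide, with a clear window. Moves with the lid
- nest (a point): centre of the floor of the round recess in the warm plate: 70 mm across, 3 mm deep, floor 42 mm above the bench, in the middle of the chamber
- dish: the larger clear Petri dish with its lid on, to be loaded: 60 mm across, 16 mm high, about 15 g, loose on the bench; origin at the centre of its underside, z up; handle it as one piece, grip across the rim
- small_dish: a small clear Petri dish, 36 mm across, 12 mm high, a bystander; origin at the centre of its underside
- marker: a marker pen, 17 x 135 x 16 mm, lying on the bench, a bystander
- timer: a white digital timer, 58 x 66 x 17 mm, lying on the bench, a bystander
Things that resemble listed ones, but are neither listed nor needed, are in the scene too. Leave any green look-alike of the dish alone.

How it is judged:
On the way, in this order (a step that is already met when the one before it is completed fails the run):
1. the latch knob has been turned clockwise to its stop (value of joint knob above 0.97 rad), for 0.05 s.
2. the knob is let go and back at rest, and the lid has popped up (value of joint knob below 0.1 rad and value of joint lid above 0.12 rad), for 0.1 s.
3. the lid is swung all the way back (value of joint lid above 1.62 rad), for 0.1 s.
4. the larger dish lies flat and upright in the recess, let go, with the lid still back (horizontal distance between dish and nest below 0.007 m and z of dish in the frame of incubator between 0.0395 and 0.0445 m and angle between dish's own z axis and vertical below 0.06 rad and contact force between the fingers and dish below 0.1 N and linear speed of dish below 0.02 m/s and value of joint lid above 1.3 rad), for 0.2 s.
At the end, for the whole second after the job is handed in: The lid is latched shut (joint below 0.03 rad with nothing touching it), the knob is back at rest (below 0.1 rad), and the larger dish lies still and upright in the recess: within 7 mm of its centre, resting on its floor, tilted less than 0.06 rad (horizontal distance between dish and nest below 0.007 m and z of dish in the frame of incubator between 0.0395 and 0.0445 m and angle between dish's own z axis and vertical below 0.06 rad and value of joint lid below 0.03 rad and value of joint knob below 0.1 rad and linear speed of dish below 0.02 m/s).
It fails at once if small dish moved by more than 30 mm (distance of small_dish from where it was at the start of the episode above 0.03 m).
It fails at once if marker moved by more than 30 mm (distance of marker from where it was at the start of the episode above 0.03 m).
It fails at once if timer moved by more than 30 mm (distance of timer from where it was at the start of the episode above 0.03 m).
It fails at once if the larger dish tipped by more than 40 degrees (angle between dish's own z axis and vertical above 0.7 rad).
It fails at once if the lid pressed so hard that its gasket is crushed (value of joint lid below -0.03 rad).
It also fails if it takes over 72 s, if anything falls off the work surface, if the arm or the gripper's body presses on something with over 40 N, if the wrist force passes 120 N, or if a joint passes its speed limit or range.

### The arm

A 7-joint arm with a two-finger parallel gripper is mounted at the origin on a cart in front of the work surface, level with it; the furniture and walls round the work are solid. World frame = base frame: x ahead of the robot, y to its left, z up, the work surface at z = 0. Lengths are in m, angles in rad, forces in N, time in s.
With the tool pointing down it reaches from about 0.4 to 0.75 m from the base axis. Payload 19.5 kg.
Tool frame: the origin (TCP) lies on the centre line of the jaws, within the pads' length; the fingertips stand 22 mm ahead of it and the grasp point (between the pads) lies 3 mm ahead of it; z points along the fingers, y is the line along which they close (so a half turn about z gives the same grasp; the last joint's range is limited). The gripper opens to 85 mm and grips with 20 to 120 N. Pads are 22 mm wide; open, the fingers measure 114 mm over their backs; the gripper's body (76 mm by 85 mm) begins 54 mm behind the grasp point. The pads swing forward as they close: fully open they stand 13 mm farther back than shut.
Start: joints at [1.12, 0.707, -0.028, 1.485, 0.022, 0.951, -0.075], TCP at [0.229, -0.528, 0.253] pointing down, gripper open.
Joint ranges: [-2.71, 2.71], [-0.32, 2.16], [-1.57, 1.52], [0, 2.45], [-1.46, 4.6], [0, 2.02], [-2.83, 2.83]. Speed limits (rad/s): [1.89, 1.89, 2.57, 2.57, 3.01, 3.01, 3.01].

### API

Orientations are given as a rotation vector (axis times angle).
In Python, from plant import arm gives the robot as it stands.
- The arm moves only by the tool servo_tool, never from a script. Its argument "commands" is a list of rows, each a list of 7 numbers: the finger opening in mm, from 0 to 85.4, then the shift along the tool's x, y, z in units of 40 mm (1.0 is 40 mm), then the turn, a rotation vector about the tool's x, y, z in rad. In form: [[claw, tx, ty, tz, wx, wy, wz], ...]. A call has 1 to 12 rows; each row shifts and turns the commanded pose from where the row before left it, along the tool's axes as they then stand; what a row does not reach is not made up. A row lasts 1/12 s, in which the tool goes at most 41.7 mm and 7.16 degrees, less where a joint would pass 70% of its speed; a pose out of reach is approached as far as the arm can. A call is refused whole if a number of a shift passes 1 or a number of a turn 0.125, either way. A call with a gripper value outside its range is refused whole. The fingers move at their own pace and stop on an object; "squeeze" is the grip in N (left out, the last holds). Time passes only in rows, so rows that do not move let the fingers close. It gives the time, the measured TCP pose, the force, the opening and the grip force at its end, in the units of the state.
- arm.get_state(): the state, without advancing time (a new reading comes with each control period).
- arm.snapshot(name): name is "side" or "top"; returns a dict with "img" (420x560x3 uint8, red, green, blue), "fx", "fy", "cx", "cy" (pixels), "D" ([k1, k2, p1, p2, k3] as OpenCV has them; the pictures are not rectified), "origin" and "rotation" of the camera in the world. Camera axes: x right, y up, looking along -z (the intrinsics and any distortion apply to the point x, -y, -z); pixel columns grow to the right and rows downward; lengths in m; the calibration is good to about 2 mm. A picture is of the moment at which its call begins. There is no depth.
- arm.finish_job(): hands the job in; it is judged then, once.
The state is a dict: "time_s": time; "qpos": joint angles; "qvel": joint speeds; "tau": joint torques, N m; "tcp_pos": TCP position; "orientation": TCP orientation; "force": force on the tool from outside, world axes, zero at the start; "moment": the same for the moment, N m; "opening": finger opening in m; "gripper_force": force on a finger pad.
Only numpy, scipy, OpenCV 4.12 (cv2) and the standard library are available. Lean on these libraries where they do the work, as an engineer would, in place of code of your own. Each camera call takes 0.05 s, during which the arm holds its last target. There are 200 camera calls.

## Working session

There is one attempt and no reset: what is moved stays moved. The work goes in short steps, Python scripts to look and compute and a tool call to move; the robot and the scene stay as the last step left them, time stands still between calls to the robot, and variables do not carry over. Pictures are saved under pics/ and viewed, at most 10 in all, crops included, and the job is handed in when it is done.

Besides the shell and the picture viewer there is one more tool, called after "Call:" in YAML: its name, and indented under it one key for each argument. servo_tool: Moves the arm, as the interface text tells. Its arguments: {"type":"object","properties":{"commands":{"type":"array"},"squeeze":{"type":"number"}},"required":["commands"]}

```bash
ls; mkdir -p pics; python3 - <<'E'
from plant import arm
import cv2,pickle
for n in("side","top"):
    s=arm.snapshot(n); pickle.dump(s,open(f"pics/{n}0.pkl","wb")); cv2.imwrite(f"pics/{n}0.png",s["img"][:,:,::-1]); print(n,{k:s[k] for k in s if k!="img"})
print(arm.get_state())
E
```

```text
pics
side {'fx': 537.7474136211388, 'fy': 537.7474136211388, 'cx': 272.23312416924165, 'cy': 206.40054087659453, 'D': array([-0.13473261,  0.        ,  0.        ,  0.        ,  0.        ]), 'origin': array([ 0.35618086, -1.50048741,  0.87869317]), 'rotation': array([ 1.04293326, -0.06137454, -0.05412897])}
top {'fx': 411.9900582806561, 'fy': 411.9900582806561, 'cx': 279.25486734748057, 'cy': 208.0548645236361, 'D': array([-0.07764824,  0.        ,  0.        ,  0.        ,  0.        ]), 'origin': array([ 0.30372073, -0.11069769,  1.07871555]), 'rotation': array([ 0.13659895, -0.15040274, -1.57359579])}
{'time_s': 0.1, 'qpos': array([ 1.12032365,  0.70703439, -0.02761898,  1.48495707,  0.02200835,
        0.9509029 , -0.07550107]), 'qvel': array([ 0.00080965, -0.00215516, -0.00172989, -0.00093907, -0.00012896,
       -0.00027494,  0.00068138]), 'tau': array([ 1.62221018e-03, -8.84307003e+01,  1.23649456e+00, -2.36449313e+01,
        1.69608649e-02,  5.19448062e-03, -1.90429722e-05]), 'tcp_pos': array([ 0.2284656 , -0.52742438,  0.25287671]), 'orientation': array([-3.07525115e+00, -6.37447700e-01,  3.73784220e-04]), 'force': array([0.00989983, 0.70934509, 0.13747278]), 'moment': array([-0.03729103, -0.0510763 ,  0.01212011]), 'gripper_force': 0.0, 'opening': 0.08529147326310291}
```

View pics/top0.png

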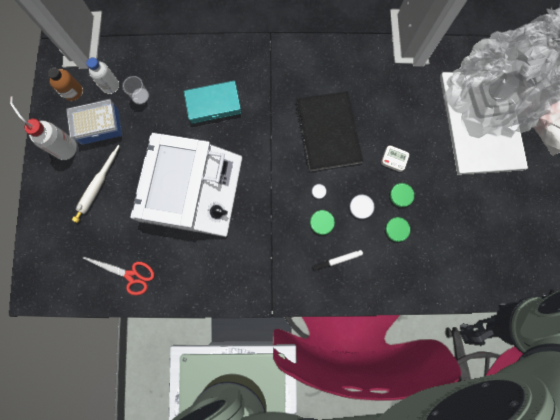

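View pics/side0.png

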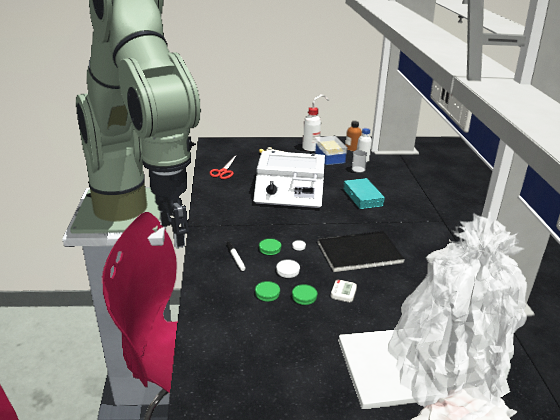

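The large white dish candidate is at top (362,207), with a small white one at (319,191). The greens at (402,195), (322,222) and (398,229) are look-alikes. The white 60 mm disc fits the description. The incubator is at (188,185), with its knob at (218,212) and handle at (215,170). I'll enlarge both to confirm.

```bash
cat > h.py <<'E'
import numpy as np,cv2,pickle
from scipy.spatial.transform import Rotation as R
def ray(s,uv):
    K=np.array([[s["fx"],0,s["cx"]],[0,s["fy"],s["cy"]],[0,0,1]])
    p=cv2.undistortPoints(np.array(uv,float).reshape(-1,1,2),K,s["D"])[:,0]
    d=np.c_[p[:,0],-p[:,1],-np.ones(len(p))]
    return s["origin"],R.from_rotvec(s["rotation"]).apply(d)
def plane(s,uv,z):
    o,d=ray(s,uv); return o+d*((z-o[2])/d[:,2])[:,None]
def tri(s1,a,s2,b):
    o1,d1=ray(s1,[a]);o2,d2=ray(s2,[b]);d1=d1[0];d2=d2[0]
    t=np.linalg.lstsq(np.c_[d1,-d2],o2-o1,rcond=None)[0]
    p,q=o1+t[0]*d1,o2+t[1]*d2; return (p+q)/2,np.linalg.norm(p-q)
def proj(s,P):
    K=np.array([[s["fx"],0,s["cx"]],[0,s["fy"],s["cy"]],[0,0,1]])
    c=R.from_rotvec(s["rotation"]).inv().apply(np.atleast_2d(P)-s["origin"])*[1,-1,-1]
    return cv2.projectPoints(c,np.zeros(3),np.zeros(3),K,s["D"])[0][:,0]
def load(n): return pickle.load(open(f"pics/{n}.pkl","rb"))
E
python3 - <<'E'
from h import *
t,s=load("top0"),load("side0")
def crop(i,x,y,w,h,k): return cv2.resize(i["img"][y:y+h,x:x+w,::-1],(w*k,h*k),interpolation=cv2.INTER_CUBIC)
a=crop(t,125,125,125,120,4); b=crop(s,245,140,90,75,4); c=crop(t,305,175,90,45,4)
im=np.zeros((480+0,500+300-0,3),np.uint8); im[:480,:500]=a; im[:300,500:800]=b[:,:300]; im[300:480,500:800]=c[:180,:300]
cv2.imwrite("pics/crop0.png",im)
# white dishes
g=t["img"].astype(int); m=((g.min(2)>150)&(g.max(2)-g.min(2)<30)).astype(np.uint8)
n,l,st,ce=cv2.connectedComponentsWithStats(m)
for i in range(1,n):
    if st[i,4]>60 and ce[i][0]>250 and ce[i][0]<430 and ce[i][1]<300: 
        print(st[i],ce[i],plane(t,[ce[i]],.016))
E
```

```text
[391  10  22  53 406] [397.25369458  39.2364532 ] [[ 0.99689999 -0.46828982  0.016     ]]
[383 146  26  24 427] [395.48711944 157.62295082] [[ 0.63675573 -0.43713594  0.016     ]]
[312 184  14  14 160] [318.6375  190.75625] [[ 0.54575611 -0.22555447  0.016     ]]
[350 195  24  23 443] [361.60948081 206.09029345] [[ 0.50367291 -0.3381806   0.016     ]]
[329 250  34  15 200] [345.295 257.19 ] [[ 0.36992664 -0.29004727  0.016     ]]
```

View pics/crop0.png

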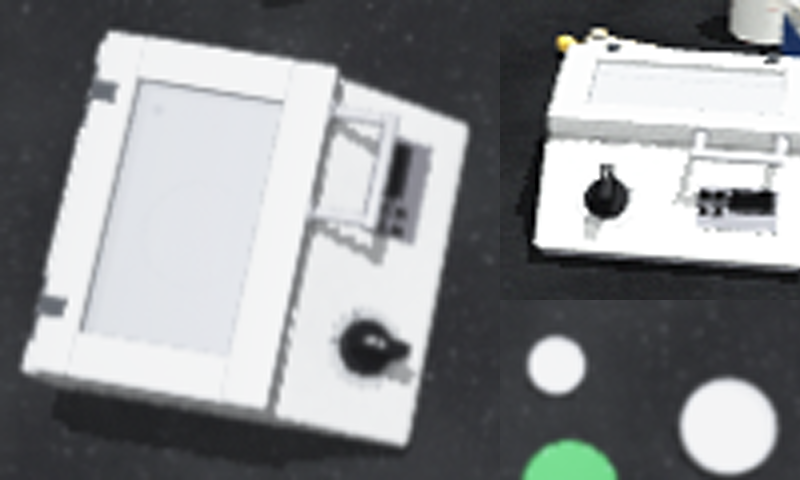

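The crop shows the incubator lid corners at crop pixels (105,32), (338,66), (270,412) and (25,372). The knob skirt is at (367,347), with its fin pointing forward, down the slope. The white 60 mm disc is the larger dish and the white 36 mm disc the small one. Next I'll fit the incubator pose.

```bash
cat > fit.py <<'E'
from h import *
t,s=load("top0"),load("side0")
T=lambda x,y:(125+(x+.5)/4-.5,125+(y+.5)/4-.5)
S=lambda x,y:(245+(x-500+.5)/4-.5,140+(y+.5)/4-.5)
if __name__=="__main__":
    c=plane(t,[T(105,32),T(338,66),T(270,412),T(25,372)],.097)
    print(c.round(4)); print("sides",[np.linalg.norm(c[i]-c[i-1]).round(4) for i in range(4)])
    # same corners in side view: front-near top, front-far top
    print("lid front-near side",plane(s,[S(553,119)],.097))
    print("console front edge: near",tri(t,T(405,446),s,S(537,248)))
    for n,i,x0,x1,y0,y1 in(("top",t,200,235,195,228),("side",s,262,285,175,205)):
        g=i["img"].astype(int); m=(g.max(2)<90)[y0:y1,x0:x1]
        ys,xs=np.nonzero(m); print(n,xs.mean()+x0,ys.mean()+y0,xs.min()+x0,xs.max()+x0,ys.min()+y0,ys.max()+y0)
        for r in m: print("".join(".#"[int(v)] for v in r))
    hs=[T(380,122),T(395,122),T(365,235)]
    print("handle?",plane(t,hs,.087))
E
python3 fit.py
```

```text
[[0.6811 0.2029 0.097 ]
 [0.6567 0.0542 0.097 ]
 [0.4385 0.09   0.097 ]
 [0.4638 0.2408 0.097 ]]
sides [np.float64(0.2206), np.float64(0.1507), np.float64(0.2211), np.float64(0.1529)]
lid front-near side [[0.44602235 0.08266386 0.097     ]]
console front edge: near (array([0.42905862, 0.01868272, 0.01169477]), np.float64(0.0033999843952105327))
top 222.98297872340424 213.95744680851064 210 234 200 227
...................................
...................................
...................................
...................................
...................................
..................................#
..................................#
..................................#
..................................#
..................................#
...............##................##
.............#######.............##
............#########............##
...........###########...........##
...........#####....###..........##
..........######.....###........###
..........#########..######.....###
..........#################.....###
..........#################.....###
...........
[... 664 characters left out ...]
.......
........#..............
.......................
..........#............
........#.##...........
.......######..........
......########.........
.....#########.........
....###########........
....###########........
....###########........
.....#########.........
.....#########.........
......#######..........
........##.............
.......................
.......................
.......................
.......................
.......................
.......................
.......................
.......................
.......................
############...........
handle? [[0.62300634 0.0284585  0.087     ]
 [0.62292424 0.01902087 0.087     ]
 [0.55003453 0.03630547 0.087     ]]
```

```bash
cat >> h.py <<'E'
YAW=np.deg2rad(80.5); O=np.array([.560,.148,0]); RI=R.from_euler("z",YAW)
def inc(P): return RI.apply(np.atleast_2d(P))+O
def toinc(p): return RI.inv().apply(np.atleast_2d(p)-O)
E
python3 - <<'E'
from h import *
t,s=load("top0"),load("side0")
p,e=tri(t,(216.6,211.7),s,(270.6,190)); print("skirt",p,e,toinc(p))
n=np.array([-np.sin(np.radians(35)),0,np.cos(np.radians(35))]); u=np.array([np.cos(np.radians(35)),0,np.sin(np.radians(35))])
def show(B,nm):
    a=np.linspace(0,2*np.pi,40); cir=B+8e-3*n+19e-3*(np.outer(np.cos(a),u)+np.outer(np.sin(a),[0,1,0]))
    f=np.array([B+h*n+k*u+[0,j,0] for h in(.008,.036) for k in(-.017,.017) for j in(-.006,.006)])
    for q,v in(("top",t),("side",s)):
        c=proj(v,inc(cir));d=proj(v,inc(f)); print(nm,q,"skirt",c.min(0).round(1),c.max(0).round(1),"fin",d.min(0).round(1),d.max(0).round(1))
B=toinc(p)[0]-.008*n; print("B",B); 
for z in(.045,.05,.055):
    pass
show(B,"tri")
# overlay known model points
pts=inc([[-.077,-.11,.097],[-.077,.11,.097],[.075,-.11,.097],[.075,.11,.097],[-.115,-.083,.087],[-.115,-.017,.087],[-.153,.11,.02],[-.153,-.11,.02]])
print(proj(t,pts).round(1).tolist());print(proj(s,pts).round(1).tolist())
E
```

```text
skirt [0.48631781 0.03947804 0.04285996] 0.00047852079835153773 [[-0.11919471  0.05476039  0.04285996]]
B [-0.1146061   0.05476039  0.03630674]
tri top skirt [209.8 204.4] [223.3 219.2] fin [210.2 207.3] [228.  215.6]
tri side skirt [264.9 184.8] [276.5 195.2] fin [268.  181.3] [273.  194.8]
[[209.2, 141.5], [192.0, 227.5], [150.5, 132.7], [131.1, 217.6], [222.6, 155.1], [217.8, 180.3], [226.8, 236.2], [241.6, 155.4]]
[[322.5, 172.7], [255.6, 168.4], [322.9, 153.5], [260.7, 149.6], [313.7, 180.1], [293.3, 178.8], [252.6, 200.0], [320.5, 204.6]]
```

```bash
cat >> h.py <<'E'
O=np.array([.561,.147,0])
a35=np.radians(35); N=np.array([-np.sin(a35),0,np.cos(a35)]); U=np.array([np.cos(a35),0,np.sin(a35)])
B=toinc(inc(toinc([.48631781,.03947804,.04285996])))[0]-.008*N   # knob base on the face (triangulated)
def frame(z,y):  # world tool rotation from inc-frame z,y axes
    z=np.array(z,float);z/=np.linalg.norm(z); y=np.array(y,float); y-=z*(y@z); y/=np.linalg.norm(y)
    return RI*R.from_matrix(np.c_[np.cross(y,z),y,z])
def cur():
    from plant import arm
    st=arm.get_state(); return st,st["tcp_pos"],R.from_rotvec(st["orientation"])
def plan(pos,rot,wr=.12,tr=.038):
    """turn rows first (no shift), then shift rows in the turned frame"""
    st,p,r=cur(); w=(r.inv()*rot).as_rotvec(); n=int(np.ceil(np.abs(w).max()/wr)) or 1
    d=rot.inv().apply(pos-p)/.04; m=int(np.ceil(np.linalg.norm(d)*.04/tr)) or 1; d0=r.inv().apply(pos-p)/.04
    print("t",round(st["time_s"],2),"pos",p.round(4),"inc",toinc(p)[0].round(4),"q",st["qpos"].round(2),"F",st["force"].round(1),"open",round(st["opening"],4),"gf",round(st["gripper_force"],1))
    print(f"turn {n} x",(w/n).round(4),f"| shift(after) {m} x",(d/m).round(3),f"| shift(before) {m} x",(d0/m).round(3))
E
python3 - <<'E'
from h import *
print("B",B)
K=frame(-N,[0,-1,0]); plan(inc(B+.12*N)[0],K)
print(inc(B+.12*N)); st,p,r=cur()
print("first leg, tool down"); plan(np.array([.47,-.06,.25]),r)
E
```

```text
B [-0.11378487  0.05591173  0.03630674]
t 0.1 pos [ 0.2285 -0.5274  0.2529] inc [-0.7201  0.2167  0.2529] q [ 1.12  0.71 -0.03  1.48  0.02  0.95 -0.08] F [0.  0.7 0.1] open 0.0853 gf 0.0
turn 9 x [ 0.0337  0.062  -0.1071] | shift(after) 16 x [0.582 0.251 0.633] | shift(before) 16 x [ 0.667 -0.568  0.185]
[[ 0.47571506 -0.0238815   0.13460499]]
first leg, tool down
t 0.1 pos [ 0.2285 -0.5274  0.2529] inc [-0.7201  0.2167  0.2529] q [ 1.12  0.71 -0.03  1.48  0.02  0.95 -0.08] F [0.  0.7 0.1] open 0.0853 gf 0.0
turn 1 x [0. 0. 0.] | shift(after) 14 x [ 0.728 -0.594  0.006] | shift(before) 14 x [ 0.728 -0.594  0.006]
```

Call:
servo_tool:
  commands:
    - [50, 0.73, -0.6, 0, 0, 0, 0]
    - [50, 0.73, -0.6, 0, 0, 0, 0]
    - [50, 0.73, -0.6, 0, 0, 0, 0]
    - [50, 0.73, -0.6, 0, 0, 0, 0]
    - [50, 0.73, -0.6, 0, 0, 0, 0]
    - [50, 0.73, -0.6, 0, 0, 0, 0]
    - [50, 0.73, -0.6, 0, 0, 0, 0]
    - [50, 0.73, -0.6, 0, 0, 0, 0]
    - [50, 0.73, -0.6, 0, 0, 0, 0]
    - [50, 0.73, -0.6, 0, 0, 0, 0]
    - [50, 0.73, -0.6, 0, 0, 0, 0]
    - [50, 0.73, -0.6, 0, 0, 0, 0]

```text
time_s: 1.1
tcp_pos: [0.4361, -0.1222, 0.2533]
orientation: [-3.076, -0.638, 0.0]
force: [1.2, -2.0, 0.7]
opening: 0.05
gripper_force: 0.0
```

```bash
python3 - <<'E'
from h import *
plan(inc(B+.12*N)[0],frame(-N,[0,-1,0]))
E
```

```text
t 1.1 pos [ 0.4361 -0.1222  0.2533] inc [-0.2861  0.0788  0.2533] q [ 0.17  0.53  0.05  1.91 -0.04  0.7  -0.92] F [ 1.2 -2.   0.7] open 0.05 gf 0.0
turn 9 x [ 0.0337  0.0621 -0.1071] | shift(after) 5 x [0.084 0.114 0.783] | shift(before) 5 x [ 0.377 -0.372  0.593]
```

Call:
servo_tool:
  commands:
    - [45, 0, 0, 0, 0.0303, 0.0559, -0.0964]
    - [45, 0, 0, 0, 0.0303, 0.0559, -0.0964]
    - [45, 0, 0, 0, 0.0303, 0.0559, -0.0964]
    - [45, 0, 0, 0, 0.0303, 0.0559, -0.0964]
    - [45, 0, 0, 0, 0.0303, 0.0559, -0.0964]
    - [45, 0, 0, 0, 0.0303, 0.0559, -0.0964]
    - [45, 0, 0, 0, 0.0303, 0.0559, -0.0964]
    - [45, 0, 0, 0, 0.0303, 0.0559, -0.0964]
    - [45, 0, 0, 0, 0.0303, 0.0559, -0.0964]
    - [45, 0, 0, 0, 0.0303, 0.0559, -0.0964]
    - [45, 0, 0, 0.5, 0, 0, 0]
    - [45, 0, 0, 0.5, 0, 0, 0]

```text
time_s: 2.1
tcp_pos: [0.4396, -0.1023, 0.2197]
orientation: [-2.043, -1.726, -0.646]
force: [0.4, 0.3, -0.3]
opening: 0.0455
gripper_force: 0.0
```

```bash
python3 - <<'E'
from h import *
plan(inc(B+.09*N)[0],frame(-N,[0,-1,0]))
E
```

```text
t 2.1 pos [ 0.4396 -0.1023  0.2197] inc [-0.2659  0.0786  0.2197] q [ 0.9   0.8  -0.72  1.88 -0.17  0.71  0.28] F [ 0.4  0.3 -0.3] open 0.0455 gf 0.0
turn 1 x [ 0.0024 -0.0007 -0.0014] | shift(after) 4 x [0.121 0.142 0.922] | shift(before) 4 x [0.121 0.14  0.922]
```

Call:
servo_tool:
  commands:
    - [45, 0.12, 0.14, 0.92, 0, 0, 0]
    - [45, 0.12, 0.14, 0.92, 0, 0, 0]
    - [45, 0.12, 0.14, 0.92, 0, 0, 0]
    - [45, 0.12, 0.14, 0.92, 0, 0, 0]
    - [45, 0, 0, 0, 0, 0, 0]

```text
time_s: 2.52
tcp_pos: [0.4778, -0.0019, 0.1075]
orientation: [-2.035, -1.728, -0.641]
force: [-0.2, -0.5, 0.7]
opening: 0.0449
gripper_force: 0.0
```

```bash
python3 - <<'E'
from h import *
from plant import arm
plan(inc(B+.034*N)[0],frame(-N,[0,-1,0]))
t,s=arm.snapshot("top"),arm.snapshot("side")
a=cv2.resize(t["img"][170:250,180:270,::-1],None,fx=5,fy=5,interpolation=cv2.INTER_CUBIC)
b=cv2.resize(s["img"][150:220,235:305,::-1],None,fx=5,fy=5,interpolation=cv2.INTER_CUBIC)
im=np.zeros((400,800,3),np.uint8); im[:400,:450]=a; im[:350,450:800]=b; cv2.imwrite("pics/k1.png",im)
E
```

```text
t 2.52 pos [ 0.4778 -0.0019  0.1075] inc [-0.1606  0.0575  0.1075] q [ 0.64  1.01 -0.68  1.98 -0.17  0.32  0.23] F [-0.2 -0.5  0.7] open 0.0449 gf 0.0
turn 1 x [-0.0052 -0.0023  0.0016] | shift(after) 2 x [-0.031  0.02   0.64 ] | shift(before) 2 x [-0.033  0.023  0.64 ]
```

View pics/k1.png

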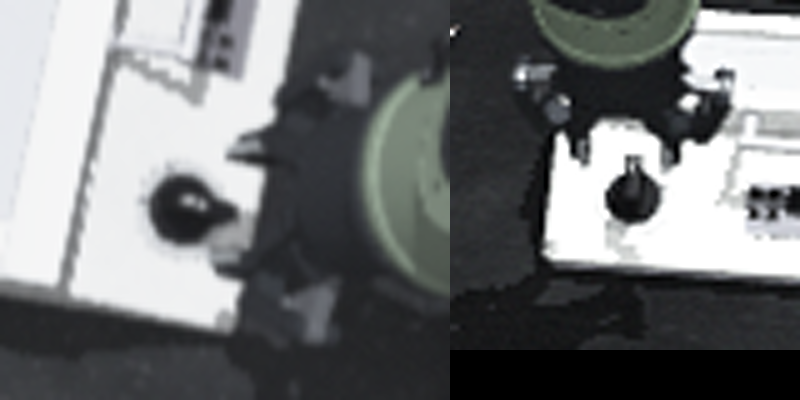

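The view shows the fin at side (632,175), between the fingertips at (583,150) and (672,150). In the top view the fin tip at (235,212) lies midway between the tips. I'll go down and grip.

Call:
servo_tool:
  commands:
    - [45, -0.03, 0.02, 0.64, 0, 0, 0]
    - [45, -0.03, 0.02, 0.32, 0, 0, 0]
    - [45, 0, 0, 0.2, 0, 0, 0]
    - [45, 0, 0, 0.1, 0, 0, 0]
    - [45, 0, 0, 0, 0, 0, 0]

```text
time_s: 3.03
tcp_pos: [0.4842, 0.0196, 0.0684]
orientation: [-2.042, -1.728, -0.644]
force: [-0.4, -0.4, 0.4]
opening: 0.045
gripper_force: 0.0
```

Call:
servo_tool:
  commands:
    - [8, 0, 0, 0, 0, 0, 0]
    - [8, 0, 0, 0, 0, 0, 0]
    - [8, 0, 0, 0, 0, 0, 0]
    - [8, 0, 0, 0, 0, 0, 0]
    - [8, 0, 0, 0, 0, 0, 0]
    - [8, 0, 0, 0, 0, 0, 0]
  squeeze: 40

```text
time_s: 3.53
tcp_pos: [0.4839, 0.0193, 0.0689]
orientation: [-2.042, -1.728, -0.644]
force: [-5.3, -6.3, 11.1]
opening: 0.0111
gripper_force: 41.4
```

```bash
python3 - <<'E'
from h import *
plan(inc(B+.034*N)[0],frame(-N,[0,-1,0]))
E
```

```text
t 3.53 pos [0.4839 0.0193 0.0689] inc [-0.1386  0.055   0.0689] q [ 0.59  1.08 -0.66  1.99 -0.17  0.21  0.23] F [-5.3 -6.3 11.1] open 0.0111 gf 41.4
turn 1 x [ 0.0008  0.0006 -0.0004] | shift(after) 1 x [ 0.042 -0.023  0.174] | shift(before) 1 x [ 0.042 -0.023  0.174]
```

Call:
servo_tool:
  commands:
    - [8, 0, 0, -0.08, 0, 0, 0]
    - [8, 0, 0, 0, 0, 0, 0]
    - [8, 0, 0, 0, 0, 0, 0.12]
    - [8, 0, 0, 0, 0, 0, 0.12]
    - [8, 0, 0, 0, 0, 0, 0.12]
    - [8, 0, 0, 0, 0, 0, 0.12]
  squeeze: 60

```text
time_s: 4.03
tcp_pos: [0.4822, 0.0193, 0.0707]
orientation: [-2.331, -1.156, -0.477]
force: [-7.6, 15.0, -19.0]
opening: 0.0105
gripper_force: 65.5
```

Call:
servo_tool:
  commands:
    - [8, 0, 0, 0, 0, 0, 0.12]
    - [8, 0, 0, 0, 0, 0, 0.12]
    - [8, 0, 0, 0, 0, 0, 0.12]
    - [8, 0, 0, 0, 0, 0, 0.12]
    - [8, 0, 0, 0, 0, 0, 0.1]
    - [8, 0, 0, 0, 0, 0, 0]
    - [8, 0, 0, 0, 0, 0, 0]

```text
time_s: 4.62
tcp_pos: [0.4809, 0.0207, 0.0714]
orientation: [-2.509, -0.441, -0.26]
force: [-14.5, 17.3, -7.5]
opening: 0.0103
gripper_force: 67.0
```

```bash
python3 - <<'E'
from h import *
plan(inc(B+.034*N)[0],frame(-N,[0,-1,0]))
st,_,r=cur(); print(r.inv().apply(st["moment"]),r.inv().apply(st["force"]))
E
```

```text
t 4.62 pos [0.4809 0.0207 0.0714] inc [-0.1378  0.0581  0.0714] q [ 0.52  1.05 -0.52  2.   -0.67  0.27 -0.34] F [-14.5  17.3  -7.5] open 0.0103 gf 67.0
turn 9 x [-0.001   0.     -0.1177] | shift(after) 1 x [-0.012  0.055  0.214] | shift(before) 1 x [0.043 0.039 0.213]
[ 2.51974577 -2.51622442 -0.1173258 ] [-11.10462814 -15.01028714  14.65976922]
```

Call:
servo_tool:
  commands:
    - [8, 0, 0, 0, 0, 0, 0.06]
    - [8, 0, 0, 0, 0, 0, 0]
    - [8, 0, 0, 0, 0, 0, 0]
    - [8, 0, 0, 0, 0, 0, 0]

```text
time_s: 4.95
tcp_pos: [0.4809, 0.0206, 0.0715]
orientation: [-2.517, -0.369, -0.238]
force: [-16.0, 14.6, -7.2]
opening: 0.0108
gripper_force: 81.3
```

```bash
python3 - <<'E'
from h import *
from plant import arm
plan(inc(B+.034*N)[0],frame(-N,[0,-1,0]))
st,_,r=cur(); print(r.inv().apply(st["moment"]),r.inv().apply(st["force"]))
t,s=arm.snapshot("top"),arm.snapshot("side")
a=cv2.resize(t["img"][125:245,125:255,::-1],None,fx=3.3,fy=3.3,interpolation=cv2.INTER_CUBIC)
b=cv2.resize(s["img"][135:215,240:340,::-1],None,fx=3.6,fy=3.6,interpolation=cv2.INTER_CUBIC)
im=np.zeros((400,800,3),np.uint8); im[:a.shape[0],:a.shape[1]]=a; im[:b.shape[0],435:435+b.shape[1]]=b; cv2.imwrite("pics/k2.png",im)
E
```

```text
t 4.95 pos [0.4809 0.0206 0.0715] inc [-0.1378  0.0581  0.0715] q [ 0.52  1.05 -0.51  2.   -0.7   0.27 -0.37] F [-16.   14.6  -7.2] open 0.0108 gf 81.3
turn 10 x [-0.0009  0.     -0.1116] | shift(after) 1 x [-0.012  0.055  0.215] | shift(before) 1 x [0.045 0.036 0.215]
[ 2.2092184  -2.92188947 -1.792848  ] [-13.82432511 -12.83786995  12.78750163]
```

View pics/k2.png

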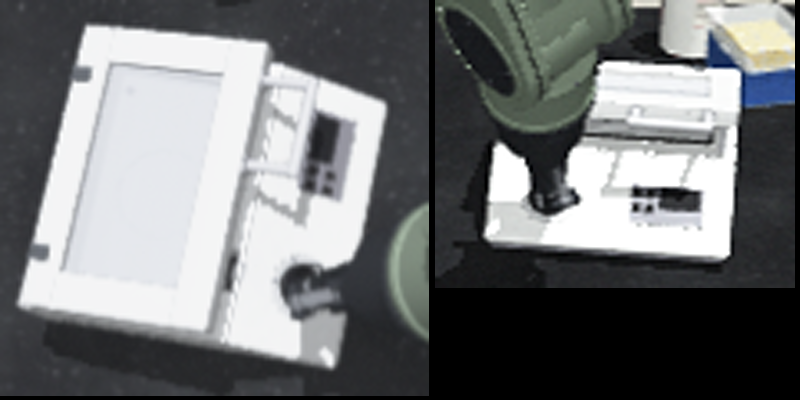

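The moment shows a firm stop (−1.8 N m), and the lid has popped: its front gap is at side (650,135). I'll turn back, release and retreat.

Call:
servo_tool:
  commands:
    - [8, 0, 0, 0, 0, 0, -0.12]
    - [8, 0, 0, 0, 0, 0, -0.12]
    - [8, 0, 0, 0, 0, 0, -0.12]
    - [8, 0, 0, 0, 0, 0, -0.12]
    - [8, 0, 0, 0, 0, 0, -0.12]
    - [8, 0, 0, 0, 0, 0, -0.12]
    - [8, 0, 0, 0, 0, 0, -0.12]
    - [8, 0, 0, 0, 0, 0, -0.12]
    - [8, 0, 0, 0, 0, 0, -0.12]
    - [45, 0, 0, 0, 0, 0, 0]
    - [45, 0, 0, 0, 0, 0, 0]
    - [45, 0, 0, 0, 0, 0, 0]

```text
time_s: 6.05
tcp_pos: [0.484, 0.0178, 0.0712]
orientation: [-2.072, -1.681, -0.631]
force: [-0.1, -0.7, 0.9]
opening: 0.0443
gripper_force: 0.0
```

Call:
servo_tool:
  commands:
    - [45, 0, 0, -0.5, 0, 0, 0]
    - [45, 0, 0, -0.9, 0, 0, 0]
    - [45, 0, 0, -0.9, 0, 0, 0]
    - [45, 0, 0, 0, 0, 0, 0]

```text
time_s: 6.38
tcp_pos: [0.476, -0.0376, 0.1501]
orientation: [-2.078, -1.682, -0.635]
force: [0.3, -1.1, 0.2]
opening: 0.0449
gripper_force: 0.0
```

```bash
cat >> h.py <<'E'
def bar(th):
    c,s=np.cos(th),np.sin(th); return np.array([.075-.19*c+.005*s,-.05,.082+.19*s+.005*c])
DN=frame([0,0,-1],[1,0,0])
E
python3 - <<'E'
from h import *
from plant import arm
b=bar(.19); plan(inc(b+[0,0,.09])[0],DN)
t=arm.snapshot("top"); pickle.dump(t,open("pics/t3.pkl","wb"))
print(proj(t,inc([b+[0,-.033,0],b,b+[0,.033,0]])))
cv2.imwrite("pics/k3.png",cv2.resize(t["img"][125:245,125:255,::-1],None,fx=4,fy=4,interpolation=cv2.INTER_CUBIC))
E
```

```text
t 6.38 pos [ 0.476  -0.0376  0.1501] inc [-0.1961  0.0534  0.1501] q [ 0.71  0.92 -0.68  1.94 -0.19  0.46  0.21] F [ 0.3 -1.1  0.2] open 0.0449 gf 0.0
turn 13 x [ 0.0365 -0.0372 -0.12  ] | shift(after) 4 x [-0.646  0.534 -0.392] | shift(before) 4 x [ 0.688  0.618 -0.013]
[[219.43129778 149.95386785]
 [216.89742575 162.86114517]
 [214.34105165 175.94234334]]
```

View pics/k3.png

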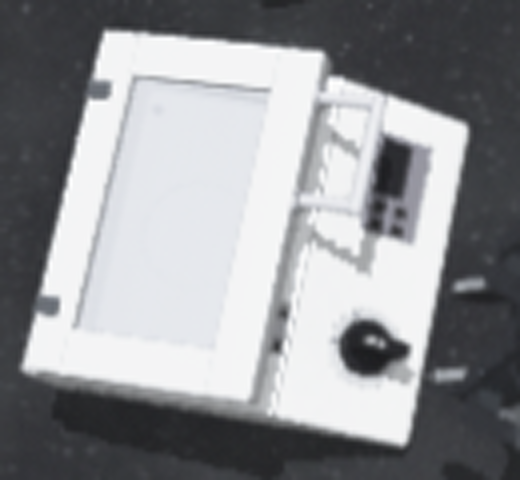

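The knob is back at rest, and the popped bar's middle is at top (217.1,163.1), against a predicted (216.9,162.9). I'll go to the handle.

Call:
servo_tool:
  commands:
    - [32, 0, 0, -0.9, 0, 0, 0]
    - [32, 0, 0, -0.9, 0, 0, 0]
    - [32, 0, 0, 0, 0.034, -0.0345, -0.111]
    - [32, 0, 0, 0, 0.034, -0.0345, -0.111]
    - [32, 0, 0, 0, 0.034, -0.0345, -0.111]
    - [32, 0, 0, 0, 0.034, -0.0345, -0.111]
    - [32, 0, 0, 0, 0.034, -0.0345, -0.111]
    - [32, 0, 0, 0, 0.034, -0.0345, -0.111]
    - [32, 0, 0, 0, 0.034, -0.0345, -0.111]
    - [32, 0, 0, 0, 0.034, -0.0345, -0.111]
    - [32, 0, 0, 0, 0.034, -0.0345, -0.111]
    - [32, 0, 0, 0, 0.034, -0.0345, -0.111]

```text
time_s: 7.43
tcp_pos: [0.4684, -0.074, 0.205]
orientation: [-0.896, -2.865, -0.219]
force: [-1.1, 0.1, -1.3]
opening: 0.032
gripper_force: 0.0
```

Call:
servo_tool:
  commands:
    - [32, 0, 0, 0, 0.034, -0.0345, -0.111]
    - [32, 0, 0, 0, 0.034, -0.0345, -0.111]
    - [32, 0, 0, 0, 0.034, -0.0345, -0.111]
    - [32, 0, 0, 0, 0.034, -0.0345, -0.111]
    - [32, 0, 0, 0, 0, 0, 0]

```text
time_s: 7.85
tcp_pos: [0.4679, -0.073, 0.2053]
orientation: [-0.247, -3.126, -0.002]
force: [-0.1, 0.5, 0.5]
opening: 0.0321
gripper_force: 0.0
```

```bash
python3 - <<'E'
from h import *
b=bar(.19); plan(inc(b+[0,0,.08])[0],DN)
E
```

```text
t 7.85 pos [ 0.4679 -0.073   0.2053] inc [-0.2324  0.0555  0.2053] q [ 0.48  0.71 -0.71  1.89  0.65  0.79  0.83] F [-0.1  0.5  0.5] open 0.0321 gf 0.0
turn 1 x [ 0.0007 -0.0061  0.0083] | shift(after) 5 x [-0.528  0.609  0.012] | shift(before) 5 x [-0.533  0.604  0.01 ]
```

Call:
servo_tool:
  commands:
    - [32, -0.53, 0.605, 0, 0, 0, 0]
    - [32, -0.53, 0.605, 0, 0, 0, 0]
    - [32, -0.53, 0.605, 0, 0, 0, 0]
    - [32, -0.53, 0.605, 0, 0, 0, 0]
    - [32, -0.53, 0.605, 0, 0, -0.006, 0.008]
    - [32, 0, 0, 0, 0, 0, 0]
    - [32, 0, 0, 0.6, 0, 0, 0]
    - [32, 0, 0, 0.6, 0, 0, 0]

```text
time_s: 8.52
tcp_pos: [0.5929, 0.0279, 0.1561]
orientation: [-0.279, -3.128, -0.006]
force: [-0.1, -1.2, -0.9]
opening: 0.0321
gripper_force: 0.0
```

```bash
python3 - <<'E'
from h import *
b=bar(.19); plan(inc(b+[0,0,.003])[0],DN)
E
```

```text
t 8.52 pos [0.5929 0.0279 0.1561] inc [-0.1122 -0.0512  0.1561] q [ 0.21  0.92 -0.66  1.52  0.65  0.93  0.74] F [-0.1 -1.2 -0.9] open 0.0321 gf 0.0
turn 1 x [ 0.0035 -0.0018 -0.012 ] | shift(after) 1 x [0.029 0.04  0.757] | shift(before) 1 x [0.028 0.037 0.757]
```

Call:
servo_tool:
  commands:
    - [32, 0.03, 0.04, 0.5, 0, 0, -0.012]
    - [32, 0, 0, 0.25, 0, 0, 0]
    - [5, 0, 0, 0, 0, 0, 0]
    - [5, 0, 0, 0, 0, 0, 0]
    - [5, 0, 0, 0, 0, 0, 0]
    - [5, 0, 0, 0, 0, 0, 0]
    - [5, 0, 0, 0, 0, 0, 0]
  squeeze: 25

```text
time_s: 9.1
tcp_pos: [0.5919, 0.0302, 0.1279]
orientation: [-0.255, -3.131, -0.006]
force: [-2.3, 6.6, -4.0]
opening: 0.0095
gripper_force: 25.0
```

```bash
python3 - <<'E'
from h import *
b=bar(.19); plan(inc(b+[0,0,.003])[0],DN)
# arc rows from measured start, in DN tool frame
st,p,r=cur(); p0=toinc(p)[0]
th0=np.arctan2(p0[2]-.003-.082,.075-p0[0])-.026; print("th0 est",th0)
ths=np.linspace(.19,1.72,23); P=np.array([bar(x) for x in ths]); d=np.diff(P,axis=0)
print((DN.inv().apply(RI.apply(d))/.04).round(2).tolist())
E
```

```text
t 9.1 pos [0.5919 0.0302 0.1279] inc [-0.1101 -0.0498  0.1279] q [ 0.2   0.96 -0.64  1.54  0.68  0.87  0.72] F [-2.3  6.6 -4. ] open 0.0095 gf 25.0
turn 1 x [ 0.0038 -0.001   0.003 ] | shift(after) 1 x [-0.005 -0.015  0.054] | shift(before) 1 x [-0.005 -0.015  0.054]
th0 est 0.20200700687312917
[[0.0, 0.08, -0.32], [0.0, 0.1, -0.31], [0.0, 0.13, -0.31], [0.0, 0.15, -0.3], [0.0, 0.17, -0.29], [0.0, 0.19, -0.27], [0.0, 0.2, -0.26], [0.0, 0.22, -0.24], [0.0, 0.24, -0.23], [0.0, 0.25, -0.21], [0.0, 0.27, -0.19], [0.0, 0.28, -0.17], [0.0, 0.29, -0.15], [0.0, 0.3, -0.13], [0.0, 0.31, -0.11], [0.0, 0.32, -0.09], [0.0, 0.32, -0.07], [0.0, 0.33, -0.05], [0.0, 0.33, -0.02], [0.0, 0.33, 0.0], [0.0, 0.33, 0.02], [0.0, 0.33, 0.05]]
```

Call:
servo_tool:
  commands:
    - [5, 0, 0.08, -0.32, 0, 0, 0]
    - [5, 0, 0.1, -0.31, 0, 0, 0]
    - [5, 0, 0.13, -0.31, 0, 0, 0]
    - [5, 0, 0.15, -0.3, 0, 0, 0]
    - [5, 0, 0.17, -0.29, 0, 0, 0]
    - [5, 0, 0.19, -0.27, 0, 0, 0]

```text
time_s: 9.6
tcp_pos: [0.5975, 0.0626, 0.2007]
orientation: [0.255, 3.131, 0.007]
force: [4.0, 6.4, -10.1]
opening: 0.0091
gripper_force: 24.3
```

```bash
python3 - <<'E'
from h import *
plan(inc(bar(.19+6*.06955)+[0,0,.003])[0],DN)
E
```

```text
t 9.6 pos [0.5975 0.0626 0.2007] inc [-0.0772 -0.0499  0.2007] q [ 0.16  0.88 -0.69  1.44  0.6   1.03  0.75] F [  4.    6.4 -10.1] open 0.0091 gf 24.3
turn 1 x [ 0.0042 -0.0001  0.003 ] | shift(after) 1 x [-0.001 -0.024  0.079] | shift(before) 1 x [-0.001 -0.024  0.079]
```

Call:
servo_tool:
  commands:
    - [5, 0, 0.2, -0.24, 0, 0, 0]
    - [5, 0, 0.21, -0.23, 0, 0, 0]
    - [5, 0, 0.23, -0.22, 0, 0, 0]
    - [5, 0, 0.25, -0.2, 0, 0, 0]
    - [5, 0, 0.27, -0.18, 0, 0, 0]
    - [5, 0, 0.28, -0.16, 0, 0, 0]
    - [5, 0, 0.29, -0.14, 0, 0, 0]
    - [5, 0, 0.3, -0.13, 0, 0, 0]
    - [5, 0, 0.31, -0.11, 0, 0, 0]

```text
time_s: 10.35
tcp_pos: [0.6136, 0.1527, 0.2663]
orientation: [0.258, 3.127, 0.001]
force: [5.1, -12.0, 23.9]
opening: 0.0091
gripper_force: 27.6
```

```bash
python3 - <<'E'
from h import *
plan(inc(bar(.19+15*.06955)+[0,0,.003])[0],DN)
E
```

```text
t 10.35 pos [0.6136 0.1527 0.2663] inc [ 0.0143 -0.051   0.2663] q [-0.01  0.85 -0.7   1.22  0.54  1.25  0.71] F [  5.1 -12.   23.9] open 0.0091 gf 27.6
turn 1 x [0.0007 0.0036 0.0009] | shift(after) 1 x [0.024 0.063 0.01 ] | shift(before) 1 x [0.024 0.063 0.01 ]
```

Call:
servo_tool:
  commands:
    - [5, 0, 0.3, -0.15, 0, 0, 0]
    - [5, 0, 0.32, -0.09, 0, 0, 0]
    - [5, 0, 0.33, -0.06, 0, 0, 0]

```text
time_s: 10.6
tcp_pos: [0.6197, 0.1909, 0.2766]
orientation: [0.257, 3.129, 0.002]
force: [12.7, -4.3, -5.3]
opening: 0.009
gripper_force: 25.1
```

```bash
python3 - <<'E'
from h import *
plan(inc(bar(.19+18*.06955)+[0,0,.003])[0],DN)
E
```

```text
t 10.6 pos [0.6197 0.1909 0.2766] inc [ 0.053  -0.0507  0.2766] q [-0.08  0.87 -0.69  1.13  0.53  1.31  0.69] F [12.7 -4.3 -5.3] open 0.009 gf 25.1
turn 1 x [0.0014 0.0022 0.0019] | shift(after) 1 x [0.017 0.063 0.064] | shift(before) 1 x [0.017 0.063 0.064]
```

Call:
servo_tool:
  commands:
    - [5, 0, 0.33, -0.01, 0, 0, 0]
    - [5, 0, 0.33, 0.01, 0, 0, 0]
    - [5, 0, 0.33, 0.03, 0, 0, 0]
    - [5, 0, 0.27, 0.04, 0, 0, 0]
    - [5, 0, 0, 0, 0, 0, 0]

```text
time_s: 11.02
tcp_pos: [0.6283, 0.2426, 0.2743]
orientation: [0.255, 3.127, 0.006]
force: [15.5, -1.1, 6.8]
opening: 0.0091
gripper_force: 27.1
```

```bash
python3 - <<'E'
from h import *
plan(inc(bar(1.72)+[0,0,.003])[0],DN)
E
```

```text
t 11.02 pos [0.6283 0.2426 0.2743] inc [ 0.1054 -0.0506  0.2743] q [-0.18  0.92 -0.68  1.01  0.53  1.36  0.66] F [15.5 -1.1  6.8] open 0.0091 gf 27.1
turn 1 x [0.0044 0.0043 0.0033] | shift(after) 1 x [0.016 0.069 0.053] | shift(before) 1 x [0.016 0.069 0.054]
```

Call:
servo_tool:
  commands:
    - [5, 0, 0.08, 0.02, 0, 0, 0]
    - [5, 0, 0.08, 0.01, 0, 0, 0]
    - [5, 0, 0, 0, 0, 0, 0]

```text
time_s: 11.27
tcp_pos: [0.6291, 0.246, 0.2736]
orientation: [0.258, 3.127, 0.001]
force: [10.2, -8.5, 12.1]
opening: 0.0089
gripper_force: 27.4
```

Call:
servo_tool:
  commands:
    - [28, 0, 0, 0, 0, 0, 0]
    - [28, 0, 0, 0, 0, 0, 0]
    - [28, 0, 0, -0.6, 0, 0, 0]
    - [28, 0, 0, -0.9, 0, 0, 0]
    - [60, 0, -0.9, -0.3, 0, 0, 0]
    - [60, 0, -1, 0, 0, 0, 0]
    - [60, 0, -1, 0, 0, 0, 0]
    - [60, 0, -1, 0, 0, 0, 0]
    - [60, 0, -1, 0, 0, 0, 0]
    - [60, 0, -1, 0, 0, 0, 0]
    - [60, 0, -1, 0, 0, 0, 0]

```text
time_s: 12.18
tcp_pos: [0.5823, -0.0267, 0.3435]
orientation: [-0.253, -3.13, -0.003]
force: [0.8, -0.8, 0.1]
opening: 0.0601
gripper_force: 0.0
```

```bash
python3 - <<'E'
from h import *
from plant import arm
t,s=arm.snapshot("top"),arm.snapshot("side")
pickle.dump(t,open("pics/t4.pkl","wb"));pickle.dump(s,open("pics/s4.pkl","wb"))
print("pred nest",proj(t,inc([[.0035,0,.045],[0,0,.045]])),proj(s,inc([[.0035,0,.045]])),"bar",proj(t,inc([bar(1.72)])))
im=np.zeros((480,800,3),np.uint8)
im[:480,:480]=cv2.resize(t["img"][125:245,125:245,::-1],(480,480),interpolation=cv2.INTER_CUBIC)
im[:360,480:800]=cv2.resize(s["img"][120:210,250:330,::-1],(320,360),interpolation=cv2.INTER_CUBIC)
cv2.imwrite("pics/k4.png",im)
for n,i in(("top",load("top0")),("side",load("side0"))):
    hsv=cv2.cvtColor(i["img"],cv2.COLOR_RGB2HSV); m=cv2.inRange(hsv,(45,100,60),(75,255,255))
    k,l,st,ce=cv2.connectedComponentsWithStats(m)
    for j in range(1,k):
        if st[j,4]>60: print(n,"green",plane(i,[ce[j]],.016)[0].round(3))
i=load("side0"); g=i["img"].astype(int); m=((g.min(2)>120)&(g.max(2)-g.min(2)<40)).astype(np.uint8)[230:300,260:330]
k,l,st,ce=cv2.connectedComponentsWithStats(m)
for j in range(1,k):
    if st[j,4]>30: print("side white",st[j],ce[j]+[260,230],plane(i,[ce[j]+[260,230]],.012)[0].round(4))
plan(np.array([.504,-.338,.2]),frame([0,0,-1],[0,-1,0]))
E
```

```text
pred nest [[174.34485971 183.29489345]
 [175.6591566  183.50038662]] [[290.11601032 173.85972589]] bar [[105.58425461 127.41107411]]
top green [ 0.534 -0.447  0.016]
top green [ 0.462 -0.232  0.016]
top green [ 0.442 -0.431  0.016]
side green [ 0.464 -0.245  0.016]
side green [ 0.443 -0.443  0.016]
side green [ 0.535 -0.46   0.016]
side white [ 32  10  14  11 115] [298.69565217 244.76521739] [ 0.548  -0.2348  0.012 ]
side white [ 16  30  24  18 347] [287.74063401 268.22190202] [ 0.5055 -0.3451  0.012 ]
t 12.28 pos [ 0.5825 -0.0317  0.3432] inc [-0.1727 -0.0507  0.3432] q [ 0.34  0.71 -0.75  1.27  0.48  1.34  1.  ] F [ 0.7  1.4 -0.5] open 0.0599 gf 0.0
turn 14 x [-1.000e-04 -0.000e+00  1.119e-01] | shift(after) 10 x [-0.788 -0.067  0.358] | shift(before) 10 x [ 0.064 -0.787  0.359]
```

View pics/k4.png

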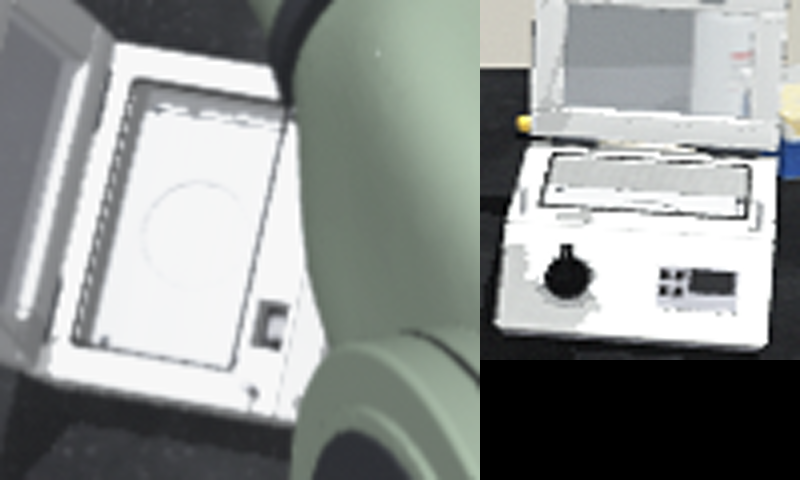

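The recess circle is centred at top (173.9,183.6), near the predicted (174.3,183.3), and the lid is fully back. I'll move over the dish.

Call:
servo_tool:
  commands:
    - [85, 0.065, -0.79, 0.3, 0, 0, 0]
    - [85, 0.065, -0.79, 0.3, 0, 0, 0]
    - [85, 0.065, -0.79, 0.3, 0, 0, 0]
    - [85, 0.065, -0.79, 0.3, 0, 0, 0.11]
    - [85, 0, 0, 0, 0, 0, 0.112]
    - [85, 0, 0, 0, 0, 0, 0.12]
    - [85, 0, 0, 0, 0, 0, 0.12]
    - [85, 0, 0, 0, 0, 0, 0.12]
    - [85, 0, 0, 0, 0, 0, 0.12]
    - [85, 0, 0, 0, 0, 0, 0.12]
    - [85, 0, 0, 0, 0, 0, 0.12]
    - [85, 0, 0, 0, 0, 0, 0.12]

```text
time_s: 13.28
tcp_pos: [0.5525, -0.1477, 0.2952]
orientation: [-1.811, -2.565, -0.002]
force: [0.3, 1.1, 0.6]
opening: 0.0849
gripper_force: 0.0
```

Call:
servo_tool:
  commands:
    - [85, 0, 0, 0, 0, 0, 0.12]
    - [85, 0, 0, 0, 0, 0, 0.12]
    - [85, 0, 0, 0, 0, 0, 0.12]
    - [85, 0, 0, 0, 0, 0, 0.12]
    - [85, 0, 0, 0, 0, 0, 0.02]

```text
time_s: 13.7
tcp_pos: [0.5526, -0.1476, 0.2952]
orientation: [-2.389, -2.037, -0.001]
force: [-0.2, -0.1, 0.3]
opening: 0.0849
gripper_force: 0.0
```

```bash
cat >> h.py <<'E'
PL=frame([0,0,-1],[0,-1,0])
E
python3 - <<'E'
from h import *
from plant import arm
a=np.linspace(0,2*np.pi,60)
def cyl(c): return np.vstack([np.c_[c[0]+.03*np.cos(a),c[1]+.03*np.sin(a),0*a+z] for z in(.0,.016)])
for n,x0,y0,x1,y1 in(("top",340,185,385,230),("side",265,252,310,290)):
    i=load(n+"0"); g=i["img"].astype(float).mean(2)[y0:y1,x0:x1]; bg=np.median(g[:4]); hi=np.percentile(g,98)
    f=np.clip((g-bg)/(hi-bg),0,1); m=(f>.4); ys,xs=np.nonzero(m)
    hull=cv2.convexHull(np.c_[xs,ys].astype(np.int32)); 
    c=np.array([(xs.min()+xs.max())/2+x0,(ys.min()+ys.max())/2+y0])
    p=np.array([.504,-.339])
    for _ in range(5):
        q=proj(i,cyl(p)); mid=(q.min(0)+q.max(0))/2
        z=.008; p=p+(plane(i,[c],z)-plane(i,[mid],z))[0,:2]
    print(n,"bbox",np.ptp(xs)+1,np.ptp(ys)+1,"pred",np.ptp(q,axis=0),"centre",p)
t=arm.snapshot("top"); pickle.dump(t,open("pics/t5.pkl","wb"))
g=cv2.cvtColor(t["img"],cv2.COLOR_RGB2GRAY)[160:205,150:195]; print("range",g.min(),g.max())
gb=cv2.resize(g,None,fx=6,fy=6,interpolation=cv2.INTER_CUBIC); gb=cv2.createCLAHE(8,(2,2)).apply(gb)
c=cv2.HoughCircles(gb,cv2.HOUGH_GRADIENT_ALT if False else cv2.HOUGH_GRADIENT,1,100,param1=60,param2=8,minRadius=75,maxRadius=92); print(c)
if c is not None:
    for x,y,r in c[0][:2]:
        uv=(150+(x+.5)/6-.5,160+(y+.5)/6-.5); w=plane(t,[uv],.0445); print(uv,w,toinc(w))
plan(np.array([.504,-.338,.1]),PL)
E
```

```text
top bbox 24 24 pred [23.62956163 23.29075373] centre [ 0.50398966 -0.33935438]
side bbox 45 30 pred [22.81498144 18.57187805] centre [ 0.50140786 -0.36679663]
range 60 246
[[[147.5 147.5  76. ]
  [107.5  46.5  90.3]
  [269.5 151.5  84.8]
  [123.5 245.5  82.5]]]
(np.float32(174.16667), np.float32(184.16667)) [[0.55938342 0.1509497  0.0445    ]] [[0.00362872 0.0022463  0.0445    ]]
(np.float32(167.5), np.float32(167.33333)) [[0.60477981 0.17037878 0.0445    ]] [[ 0.0302839  -0.03932078  0.0445    ]]
t 13.75 pos [ 0.5526 -0.1476  0.2951] inc [-0.292  -0.0404  0.2951] q [ 0.37  0.67 -0.32  1.42  0.22  1.09 -0.15] F [ 0.5  0.5 -0.1] open 0.0852 gf 0.0
turn 1 x [-0.0011 -0.0018  0.012 ] | shift(after) 8 x [-0.612 -0.052  0.61 ] | shift(before) 8 x [-0.612 -0.058  0.609]
```

Call:
servo_tool:
  commands:
    - [85, -0.615, -0.055, 0.58, 0, 0, 0.012]
    - [85, -0.615, -0.055, 0.58, 0, 0, 0]
    - [85, -0.615, -0.055, 0.58, 0, 0, 0]
    - [85, -0.615, -0.055, 0.58, 0, 0, 0]
    - [85, -0.615, -0.055, 0.58, 0, 0, 0]
    - [85, -0.615, -0.055, 0.58, 0, 0, 0]
    - [85, -0.615, -0.055, 0.58, 0, 0, 0]
    - [85, -0.615, -0.055, 0.58, 0, 0, 0]
    - [85, 0, 0, 0, 0, 0, 0]

```text
time_s: 14.5
tcp_pos: [0.4994, -0.3433, 0.1048]
orientation: [-2.393, -2.026, 0.005]
force: [-1.5, -1.3, -1.0]
opening: 0.0851
gripper_force: 0.0
```

```bash
python3 - <<'E'
from h import *
plan(np.array([.5045,-.3395,.022]),PL)
E
```

```text
t 14.5 pos [ 0.4994 -0.3433  0.1048] inc [-0.4937 -0.0202  0.1048] q [ 0.68  0.96 -0.28  1.5   0.35  0.74  0.09] F [-1.5 -1.3 -1. ] open 0.0851 gf 0.0
turn 1 x [-0.0067 -0.0014  0.0003] | shift(after) 3 x [0.038 0.037 0.69 ] | shift(before) 3 x [0.037 0.041 0.69 ]
```

Call:
servo_tool:
  commands:
    - [85, 0.06, 0.06, 0.6, -0.006, 0, 0]
    - [85, 0.06, 0.06, 0.6, 0, 0, 0]
    - [85, 0, 0, 0.5, 0, 0, 0]
    - [85, 0, 0, 0.3, 0, 0, 0]
    - [85, 0, 0, 0, 0, 0, 0]

```text
time_s: 14.92
tcp_pos: [0.508, -0.3345, 0.027]
orientation: [-2.394, -2.034, -0.006]
force: [-0.5, 0.1, -0.9]
opening: 0.0851
gripper_force: 0.0
```

```bash
python3 - <<'E'
from h import *
plan(np.array([.5045,-.3395,.022]),PL)
E
```

```text
t 14.92 pos [ 0.508  -0.3345  0.027 ] inc [-0.4837 -0.0272  0.027 ] q [ 0.65  1.08 -0.24  1.52  0.38  0.59  0.05] F [-0.5  0.1 -0.9] open 0.0851 gf 0.0
turn 1 x [ 0.0021 -0.0031  0.0035] | shift(after) 1 x [-0.137 -0.066  0.124] | shift(before) 1 x [-0.137 -0.067  0.123]
```

Call:
servo_tool:
  commands:
    - [85, -0.13, -0.065, 0.1, 0, 0, 0]
    - [85, 0, 0, 0, 0, 0, 0]
    - [70, 0, 0, 0, 0, 0, 0]
    - [62, 0, 0, 0, 0, 0, 0]
    - [56, 0, 0, 0, 0, 0, 0]
    - [56, 0, 0, 0, 0, 0, 0]
    - [56, 0, 0, 0, 0, 0, 0]
  squeeze: 20

```text
time_s: 15.5
tcp_pos: [0.5056, -0.3402, 0.026]
orientation: [2.394, 2.028, 0.007]
force: [-1.8, 0.4, 8.6]
opening: 0.0584
gripper_force: 19.6
```

```bash
python3 - <<'E'
from h import *
from plant import arm
plan(np.array([.5045,-.3395,.022]),PL)
t=arm.snapshot("top"); pickle.dump(t,open("pics/t6.pkl","wb"))
im=np.zeros((400,800,3),np.uint8); s=arm.snapshot("side")
im[:400,:400]=cv2.resize(t["img"][165:245,320:400,::-1],(400,400),interpolation=cv2.INTER_CUBIC)
im[:400,400:]=cv2.resize(s["img"][220:300,245:325,::-1],(400,400),interpolation=cv2.INTER_CUBIC)
cv2.imwrite("pics/k5.png",im)
E
```

```text
t 15.5 pos [ 0.5056 -0.3402  0.026 ] inc [-0.4897 -0.0258  0.026 ] q [ 0.66  1.08 -0.24  1.52  0.39  0.58  0.05] F [-1.8  0.4  8.6] open 0.0584 gf 19.6
turn 1 x [ 0.0059 -0.0009  0.0009] | shift(after) 1 x [ 0.014 -0.031  0.099] | shift(before) 1 x [ 0.014 -0.032  0.099]
```

View pics/k5.png

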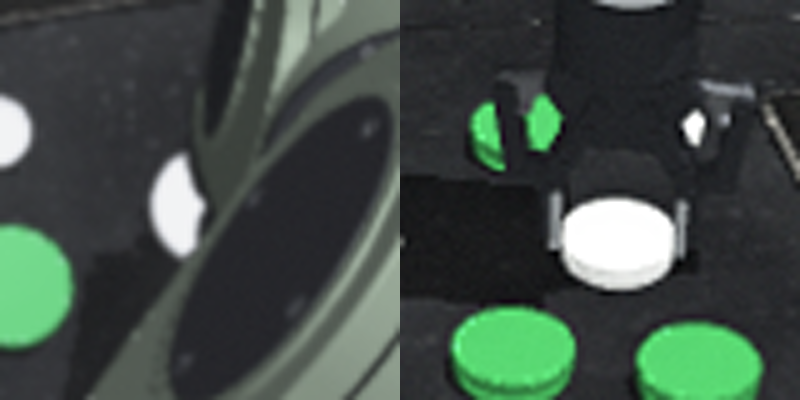

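The dish is gripped at side (617,242), but the tips touch the bench. I'll re-grip 6 mm higher so they clear the warm plate.

Call:
servo_tool:
  commands:
    - [68, 0, 0, 0, 0, 0, 0]
    - [68, 0, 0, 0, 0, 0, 0]
    - [68, 0, 0, -0.15, 0.006, 0, 0]
    - [68, 0, 0, 0, 0, 0, 0]
    - [56, 0, 0, 0, 0, 0, 0]
    - [56, 0, 0, 0, 0, 0, 0]
    - [56, 0, 0, 0, 0, 0, 0]
    - [56, 0, 0, 0, 0, 0, 0]

```text
time_s: 16.27
tcp_pos: [0.5057, -0.3401, 0.0317]
orientation: [-2.396, -2.03, -0.001]
force: [-2.6, 1.4, 13.4]
opening: 0.0576
gripper_force: 19.0
```

```bash
python3 - <<'E'
from h import *
plan(np.array([.5045,-.3395,.18]),PL)
E
```

```text
t 16.27 pos [ 0.5057 -0.3401  0.0317] inc [-0.4895 -0.0258  0.0317] q [ 0.66  1.07 -0.24  1.52  0.38  0.6   0.05] F [-2.6  1.4 13.4] open 0.0576 gf 19.0
turn 1 x [-0.0002 -0.0011  0.0009] | shift(after) 4 x [ 0.002 -0.008 -0.927] | shift(before) 4 x [ 0.004 -0.008 -0.927]
```

Call:
servo_tool:
  commands:
    - [56, 0, 0, -0.3, 0, 0, 0]
    - [56, 0, 0, -0.7, 0, 0, 0]
    - [56, 0, 0, -0.9, 0, 0, 0]
    - [56, 0, 0, -0.9, 0, 0, 0]
    - [56, 0, 0, -0.7, 0, 0, 0]
    - [56, 0, 0, 0, 0, 0, 0]

```text
time_s: 16.77
tcp_pos: [0.507, -0.341, 0.177]
orientation: [2.393, 2.027, 0.005]
force: [0.1, -0.7, -0.7]
opening: 0.057
gripper_force: 21.6
```

```bash
python3 - <<'E'
from h import *
plan(inc([.0035,.001,.165])[0],PL,tr=.034)
E
```

```text
t 16.77 pos [ 0.507 -0.341  0.177] inc [-0.4902 -0.0273  0.177 ] q [ 0.69  0.86 -0.32  1.44  0.31  0.88  0.12] F [ 0.1 -0.7 -0.7] open 0.057 gf 21.6
turn 1 x [0.0059 0.0011 0.0006] | shift(after) 15 x [ 0.823 -0.047  0.02 ] | shift(before) 15 x [ 0.823 -0.047  0.019]
```

Call:
servo_tool:
  commands:
    - [56, 0.4, -0.02, 0, 0, 0, 0]
    - [56, 0.82, -0.05, 0, 0, 0, 0]
    - [56, 0.82, -0.05, 0, 0, 0, 0]
    - [56, 0.82, -0.05, 0, 0, 0, 0]
    - [56, 0.82, -0.05, 0, 0, 0, 0]
    - [56, 0.82, -0.05, 0, 0, 0, 0]
    - [56, 0.82, -0.05, 0, 0, 0, 0]
    - [56, 0.82, -0.05, 0, 0, 0, 0]
    - [56, 0.82, -0.05, 0, 0, 0, 0]
    - [56, 0.82, -0.05, 0, 0, 0, 0]
    - [56, 0.82, -0.05, 0, 0, 0, 0]
    - [56, 0.82, -0.05, 0, 0, 0, 0]

```text
time_s: 17.77
tcp_pos: [0.5447, 0.0369, 0.1721]
orientation: [-2.395, -2.03, -0.001]
force: [1.4, -0.3, 0.3]
opening: 0.0569
gripper_force: 21.6
```

Call:
servo_tool:
  commands:
    - [56, 0.82, -0.05, 0, 0, 0, 0]
    - [56, 0.82, -0.05, 0, 0, 0, 0]
    - [56, 0.82, -0.05, 0, 0, 0, 0]
    - [56, 0.42, -0.02, 0, 0, 0, 0]
    - [56, 0, 0, 0, 0, 0, 0]

```text
time_s: 18.18
tcp_pos: [0.5565, 0.1545, 0.1721]
orientation: [-2.389, -2.035, -0.003]
force: [0.2, 1.5, -0.9]
opening: 0.057
gripper_force: 21.6
```

```bash
python3 - <<'E'
from h import *
plan(inc([.0035,.001,.1])[0],PL,tr=.034)
E
```

```text
t 18.18 pos [0.5565 0.1545 0.1721] inc [0.0067 0.0057 0.1721] q [-0.22  0.82 -0.2   1.57  0.2   0.77 -0.67] F [ 0.2  1.5 -0.9] open 0.057 gf 21.6
turn 1 x [-0.0014 -0.0039  0.0059] | shift(after) 3 x [-0.027  0.039  0.601] | shift(before) 3 x [-0.029  0.039  0.601]
```

Call:
servo_tool:
  commands:
    - [56, -0.04, 0.06, 0.5, 0, 0, 0.006]
    - [56, -0.04, 0.06, 0.6, 0, 0, 0]
    - [56, 0, 0, 0.5, 0, 0, 0]
    - [56, 0, 0, 0.3, 0, 0, 0]
    - [56, 0, 0, 0, 0, 0, 0]

```text
time_s: 18.6
tcp_pos: [0.5602, 0.1452, 0.0939]
orientation: [-2.401, -2.021, 0.004]
force: [-0.3, -0.1, 0.4]
opening: 0.0571
gripper_force: 21.6
```

```bash
python3 - <<'E'
from h import *
from plant import arm
plan(inc([.0035,.001,.0745])[0],PL,tr=.034)
t,s=arm.snapshot("top"),arm.snapshot("side"); pickle.dump(t,open("pics/t7.pkl","wb")); pickle.dump(s,open("pics/s7.pkl","wb"))
im=np.zeros((400,800,3),np.uint8)
im[:400,:400]=cv2.resize(t["img"][135:235,125:225,::-1],(400,400),interpolation=cv2.INTER_CUBIC)
im[:400,400:]=cv2.resize(s["img"][130:210,250:330,::-1],(400,400),interpolation=cv2.INTER_CUBIC)
cv2.imwrite("pics/k6.png",im)
E
```

```text
t 18.6 pos [0.5602 0.1452 0.0939] inc [-0.0019  0.0005  0.0939] q [-0.22  0.94 -0.17  1.62  0.23  0.61 -0.69] F [-0.3 -0.1  0.4] open 0.0571 gf 21.6
turn 1 x [-0.004   0.0001 -0.0055] | shift(after) 1 x [ 0.134 -0.012  0.486] | shift(before) 1 x [ 0.134 -0.011  0.486]
```

View pics/k6.png

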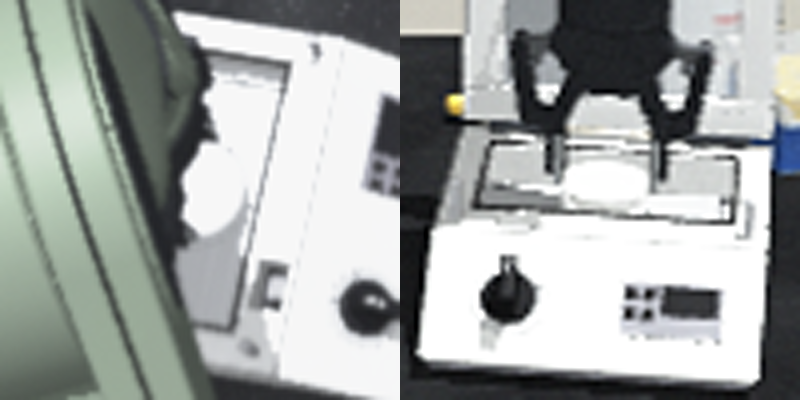

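```bash
python3 - <<'E'
from h import *
t=load("t7"); a=np.radians(np.arange(120,241,10))
for z in(.062,.078):
    print(z,proj(t,inc(np.c_[-.0019+.03*np.cos(a),.0005+.03*np.sin(a),0*a+z]))[::2].round(1).tolist())
g=t["img"].mean(2)
for y in range(172,194,3): print(y,g[y,176:196].astype(int))
E
```

```text
0.062 [[178.4, 192.9], [182.0, 190.9], [184.7, 187.8], [186.2, 184.0], [186.3, 180.0], [185.1, 176.3], [182.5, 173.3]]
0.078 [[177.0, 191.5], [180.6, 189.5], [183.4, 186.3], [184.9, 182.5], [185.0, 178.4], [183.7, 174.7], [181.1, 171.7]]
172 [247 247 247 247 246 241 225 245 247 247 247 247 247 247 247 240 166 227
 247 247]
175 [247 247 247 247 247 247 247 247 245 246 247 247 247 247 246 194 215 247
 247 247]
178 [247 247 247 247 247 247 247 247 247 246 246 247 247 247 216 170 245 247
 247 247]
181 [247 247 247 247 247 247 247 247 247 245 239 245 247 240 165 239 247 247
 247 247]
184 [247 247 247 247 247 247 247 247 247 231 200 241 246 191 216 247 247 247
 247 247]
187 [247 247 247 247 247 247 247 245 222 186 185 224 189 167 244 247 247 247
 247 247]
190 [247 247 247 247 246 238 211 180 175 177 190 224 163 239 247 247 247 247
 247 247]
193 [229 220 202 183 175 174 171 174 178 203 244 188 199 246 247 247 247 247
 247 247]
```

Call:
servo_tool:
  commands:
    - [56, 0.12, -0.01, 0, -0.004, 0, -0.005]
    - [56, 0, 0, 0, 0, 0, 0]
    - [56, 0, 0, 0.25, 0, 0, 0]
    - [56, 0, 0, 0.15, 0, 0, 0]
    - [56, 0, 0, 0, 0, 0, 0]

```text
time_s: 19.12
tcp_pos: [0.561, 0.1507, 0.0783]
orientation: [2.397, 2.029, 0.002]
force: [-0.3, -0.3, 0.2]
opening: 0.0574
gripper_force: 21.6
```

```bash
python3 - <<'E'
from h import *
plan(inc([.003,.001,.0745])[0],PL,tr=.034)
E
```

```text
t 19.12 pos [0.561  0.1507 0.0783] inc [0.0036 0.0006 0.0783] q [-0.24  0.96 -0.16  1.62  0.24  0.58 -0.7 ] F [-0.3 -0.3  0.2] open 0.0574 gf 21.6
turn 1 x [ 0.0013 -0.0005 -0.0001] | shift(after) 1 x [-0.016 -0.01   0.096] | shift(before) 1 x [-0.016 -0.011  0.096]
```

Call:
servo_tool:
  commands:
    - [56, -0.01, -0.01, 0.06, 0, 0, 0]
    - [56, 0, 0, 0.04, 0, 0, 0]
    - [56, 0, 0, 0.02, 0, 0, 0]
    - [56, 0, 0, 0, 0, 0, 0]

```text
time_s: 19.45
tcp_pos: [0.5612, 0.1506, 0.0748]
orientation: [2.397, 2.029, 0.005]
force: [0.1, 0.1, 0.6]
opening: 0.0571
gripper_force: 21.6
```

Call:
servo_tool:
  commands:
    - [56, 0, 0, 0.03, 0, 0, 0]
    - [56, 0, 0, 0.02, 0, 0, 0]
    - [56, 0, 0, 0, 0, 0, 0]

```text
time_s: 19.7
tcp_pos: [0.5614, 0.1507, 0.0739]
orientation: [2.397, 2.028, 0.006]
force: [-4.2, -1.1, 17.8]
opening: 0.057
gripper_force: 25.6
```

Call:
servo_tool:
  commands:
    - [60, 0, 0, -0.02, 0, 0, 0]
    - [64, 0, 0, 0, 0, 0, 0]
    - [74, 0, 0, 0, 0, 0, 0]
    - [74, 0, 0, 0, 0, 0, 0]
    - [74, 0, 0, -0.3, 0, 0, 0]
    - [74, 0, 0, -0.8, 0, 0, 0]
    - [74, 0, 0, -0.9, 0, 0, 0]
    - [74, 0, 0, -0.9, 0, 0, 0]
    - [74, 0, 0, -0.9, 0, 0, 0]

```text
time_s: 20.45
tcp_pos: [0.5603, 0.1504, 0.2284]
orientation: [2.397, 2.029, 0.005]
force: [1.0, 0.3, -0.2]
opening: 0.0743
gripper_force: 0.0
```

Call:
servo_tool:
  commands:
    - [28, -0.9, 0, -0.4, 0, 0, 0]
    - [28, -0.9, 0, -0.4, 0, 0, 0]
    - [28, -0.9, 0, -0.4, 0, 0, 0]
    - [28, -0.9, 0, -0.4, 0, 0, 0]
    - [28, -0.9, 0, 0, 0, 0, 0]
    - [28, -0.9, 0, 0, 0, 0, 0]
    - [28, -0.9, 0, 0, 0, 0, 0]
    - [28, -0.9, 0, 0, 0, 0, 0]

```text
time_s: 21.12
tcp_pos: [0.5121, -0.1353, 0.2903]
orientation: [2.396, 2.029, 0.005]
force: [1.3, -0.4, 0.1]
opening: 0.0282
gripper_force: 0.0
```

```bash
python3 - <<'E'
from h import *
from plant import arm
plan(inc(bar(1.72)+[-.06,0,.08])[0],DN)
t,s=arm.snapshot("top"),arm.snapshot("side"); pickle.dump(t,open("pics/t8.pkl","wb")); pickle.dump(s,open("pics/s8.pkl","wb"))
im=np.zeros((400,800,3),np.uint8)
im[:400,:400]=cv2.resize(t["img"][143:223,135:215,::-1],(400,400),interpolation=cv2.INTER_CUBIC)
im[:400,400:]=cv2.resize(s["img"][140:200,260:320,::-1],(400,400),interpolation=cv2.INTER_CUBIC)
# contrast stretch of the bright part
im=np.clip((im.astype(float)-150)*2.6,0,255).astype(np.uint8)
a=np.linspace(0,2*np.pi,60)
q=proj(t,inc(np.c_[.0035+.03*np.cos(a),.001+.03*np.sin(a),0*a+.058])); print("pred dish top-rim bbox top",q.min(0),q.max(0))
cv2.imwrite("pics/k7.png",im)
E
```

```text
t 21.12 pos [ 0.5121 -0.1353  0.2903] inc [-0.2864  0.0016  0.2903] q [ 0.35  0.6  -0.27  1.59  0.18  0.97 -0.14] F [ 1.3 -0.4  0.1] open 0.0282 gf 0.0
turn 14 x [ 3.000e-04  1.000e-04 -1.122e-01] | shift(after) 10 x [-0.129  0.837 -0.147] | shift(before) 10 x [ 0.837  0.13  -0.146]
pred dish top-rim bbox top [161.41339116 171.12161774] [184.69070986 193.90455711]
```

View pics/k7.png

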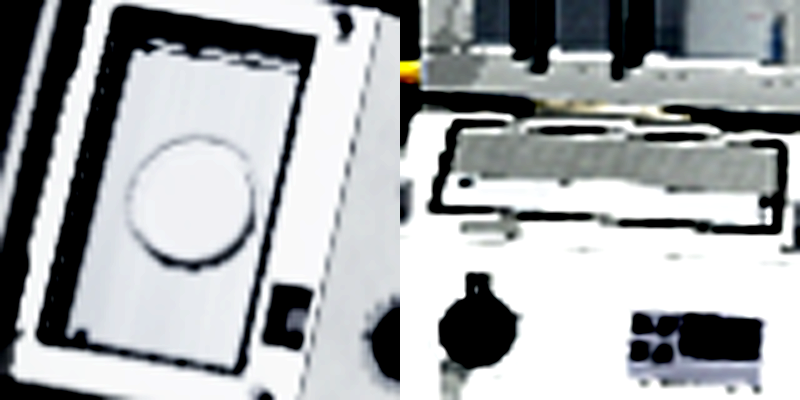

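The stretched view shows the dish rim at crop (190,200), concentric with the recess circle at (191,201), and the crescent of shadow is even, so it is seated. Contact came at TCP 0.0739 against the expected 0.0737, which is floor level. Now I'll go back to the handle.

Call:
servo_tool:
  commands:
    - [28, 0, 0, -0.7, 0, 0, -0.12]
    - [28, 0, 0, -0.7, 0, 0, -0.12]
    - [28, 0, 0, 0, 0, 0, -0.12]
    - [28, 0, 0, 0, 0, 0, -0.12]
    - [28, 0, 0, 0, 0, 0, -0.12]
    - [28, 0, 0, 0, 0, 0, -0.12]
    - [28, 0, 0, 0, 0, 0, -0.12]
    - [28, 0, 0, 0, 0, 0, -0.12]
    - [28, 0, 0, 0, 0, 0, -0.12]
    - [28, 0, 0, 0, 0, 0, -0.12]
    - [28, 0, 0, 0, 0, 0, -0.12]
    - [28, 0, 0, 0, 0, 0, -0.12]

```text
time_s: 22.22
tcp_pos: [0.5126, -0.1333, 0.3461]
orientation: [0.454, 3.105, 0.001]
force: [0.6, -0.3, 0.4]
opening: 0.0281
gripper_force: 0.0
```

Call:
servo_tool:
  commands:
    - [28, 0, 0, 0, 0, 0, -0.12]
    - [28, 0, 0, 0, 0, 0, -0.01]
    - [28, 0, 0, 0, 0, 0, 0]

```text
time_s: 22.47
tcp_pos: [0.5126, -0.1335, 0.3457]
orientation: [0.266, 3.127, 0.002]
force: [0.0, -0.2, -0.3]
opening: 0.0277
gripper_force: 0.0
```

```bash
python3 - <<'E'
from h import *
plan(np.array([.629,.246,.345]),DN)
E
```

```text
t 22.47 pos [ 0.5126 -0.1335  0.3457] inc [-0.2847  0.0014  0.3457] q [ 0.57  0.61 -0.73  1.47  0.42  1.22  1.19] F [ 0.  -0.2 -0.3] open 0.0277 gf 0.0
turn 1 x [ 0.0014  0.003  -0.0036] | shift(after) 11 x [-0.118  0.894  0.002] | shift(before) 11 x [-0.115  0.895  0.003]
```

Call:
servo_tool:
  commands:
    - [28, -0.117, 0.895, 0, 0, 0, 0]
    - [28, -0.117, 0.895, 0, 0, 0, 0]
    - [28, -0.117, 0.895, 0, 0, 0, 0]
    - [28, -0.117, 0.895, 0, 0, 0, 0]
    - [28, -0.117, 0.895, 0, 0, 0, 0]
    - [28, -0.117, 0.895, 0, 0, 0, 0]
    - [28, -0.117, 0.895, 0, 0, 0, 0]
    - [28, -0.117, 0.895, 0, 0, 0, 0]
    - [28, -0.117, 0.895, 0, 0, 0, 0]
    - [28, -0.117, 0.895, 0, 0, 0, 0]
    - [28, -0.117, 0.895, 0, 0, 0, 0]
    - [28, 0, 0, 0, 0, 0, 0]

```text
time_s: 23.47
tcp_pos: [0.6277, 0.2535, 0.345]
orientation: [0.257, 3.13, 0.005]
force: [-0.8, 1.2, -0.2]
opening: 0.0278
gripper_force: 0.0
```

```bash
python3 - <<'E'
from h import *
plan(np.array([.629,.246,.275]),DN)
E
```

```text
t 23.47 pos [0.6277 0.2535 0.345 ] inc [ 0.1161 -0.0482  0.345 ] q [-0.24  0.87 -0.63  0.82  0.47  1.55  0.72] F [-0.8  1.2 -0.2] open 0.0278 gf 0.0
turn 1 x [0.0035 0.0004 0.0018] | shift(after) 2 x [-0.031 -0.09   0.875] | shift(before) 2 x [-0.031 -0.093  0.874]
```

Call:
servo_tool:
  commands:
    - [28, -0.06, -0.18, 0, 0.003, 0, 0]
    - [28, 0, 0, 0.6, 0, 0, 0]
    - [28, 0, 0, 0.6, 0, 0, 0]
    - [28, 0, 0, 0.4, 0, 0, 0]
    - [28, 0, 0, 0.12, 0, 0, 0]
    - [28, 0, 0, 0, 0, 0, 0]

```text
time_s: 23.97
tcp_pos: [0.6302, 0.2375, 0.2769]
orientation: [0.266, 3.128, -0.004]
force: [0.7, 0.4, 0.6]
opening: 0.0278
gripper_force: 0.0
```

```bash
python3 - <<'E'
from h import *
plan(np.array([.629,.246,.274]),DN)
E
```

```text
t 23.97 pos [0.6302 0.2375 0.2769] inc [ 0.1007 -0.0533  0.2769] q [-0.19  0.91 -0.62  1.    0.49  1.36  0.68] F [0.7 0.4 0.6] open 0.0278 gf 0.0
turn 1 x [-0.0027  0.0021 -0.0036] | shift(after) 1 x [0.064 0.204 0.073] | shift(before) 1 x [0.065 0.204 0.072]
```

Call:
servo_tool:
  commands:
    - [28, 0.06, 0.2, 0.07, 0, 0, 0]
    - [28, 0, 0, 0, 0, 0, 0]
    - [5, 0, 0, 0, 0, 0, 0]
    - [5, 0, 0, 0, 0, 0, 0]
    - [5, 0, 0, 0, 0, 0, 0]
    - [5, 0, 0, 0, 0, 0, 0]
  squeeze: 25

```text
time_s: 24.47
tcp_pos: [0.6291, 0.246, 0.2752]
orientation: [0.263, 3.128, -0.005]
force: [-5.5, -5.5, 5.8]
opening: 0.0087
gripper_force: 24.9
```

```bash
python3 - <<'E'
from h import *
plan(np.array([.629,.246,.274]),DN)
ths=np.linspace(1.72,.22,26); P=np.array([bar(x) for x in ths])
print((DN.inv().apply(RI.apply(np.diff(P,axis=0)))/.04)[:,1:].round(2).tolist())
E
```

```text
t 24.47 pos [0.6291 0.246  0.2752] inc [ 0.1089 -0.0508  0.2752] q [-0.2   0.91 -0.62  1.    0.49  1.36  0.67] F [-5.5 -5.5  5.8] open 0.0087 gf 24.9
turn 1 x [-0.0027  0.003  -0.0018] | shift(after) 1 x [ 0.002 -0.001  0.03 ] | shift(before) 1 x [ 0.002 -0.001  0.03 ]
[[-0.28, -0.04], [-0.28, -0.02], [-0.28, -0.01], [-0.28, 0.01], [-0.28, 0.03], [-0.28, 0.04], [-0.28, 0.06], [-0.27, 0.08], [-0.27, 0.09], [-0.26, 0.11], [-0.26, 0.13], [-0.25, 0.14], [-0.24, 0.15], [-0.23, 0.17], [-0.22, 0.18], [-0.21, 0.2], [-0.2, 0.21], [-0.18, 0.22], [-0.17, 0.23], [-0.16, 0.24], [-0.14, 0.25], [-0.13, 0.26], [-0.11, 0.26], [-0.09, 0.27], [-0.08, 0.27]]
```

Gripped on the bar, opening 8.7 mm. Next is the reverse arc, in stages.

Call:
servo_tool:
  commands:
    - [5, 0, -0.28, -0.04, 0, 0, 0]
    - [5, 0, -0.28, -0.03, 0, 0, 0]
    - [5, 0, -0.28, -0.02, 0, 0, 0]
    - [5, 0, -0.28, 0.0, 0, 0, 0]
    - [5, 0, -0.28, 0.03, 0, 0, 0]
    - [5, 0, -0.28, 0.04, 0, 0, 0]
    - [5, 0, -0.28, 0.06, 0, 0, 0]
    - [5, 0, -0.27, 0.08, 0, 0, 0]

```text
time_s: 25.13
tcp_pos: [0.6139, 0.1588, 0.2703]
orientation: [0.261, 3.128, -0.001]
force: [-4.8, 3.4, -0.1]
opening: 0.0088
gripper_force: 25.1
```

```bash
python3 - <<'E'
from h import *
plan(inc(bar(1.24)+[0,0,.005])[0],DN)
E
```

```text
t 25.13 pos [0.6139 0.1588 0.2703] inc [ 0.0204 -0.0502  0.2703] q [-0.04  0.84 -0.64  1.21  0.49  1.24  0.73] F [-4.8  3.4 -0.1] open 0.0088 gf 25.1
turn 1 x [-0.0007  0.0023 -0.0007] | shift(after) 1 x [ 0.005 -0.059  0.05 ] | shift(before) 1 x [ 0.005 -0.059  0.05 ]
```

Call:
servo_tool:
  commands:
    - [5, 0, -0.27, 0.08, 0, 0, 0]
    - [5, 0, -0.26, 0.1, 0, 0, 0]
    - [5, 0, -0.26, 0.12, 0, 0, 0]
    - [5, 0, -0.25, 0.14, 0, 0, 0]
    - [5, 0, -0.24, 0.15, 0, 0, 0]
    - [5, 0, -0.23, 0.17, 0, 0, 0]
    - [5, 0, -0.22, 0.18, 0, 0, 0]
    - [5, 0, -0.21, 0.2, 0, 0, 0]

```text
time_s: 25.8
tcp_pos: [0.6011, 0.082, 0.2245]
orientation: [0.262, 3.129, -0.003]
force: [-6.4, 1.9, 0.4]
opening: 0.0088
gripper_force: 25.0
```

```bash
python3 - <<'E'
from h import *
plan(inc(bar(.76)+[0,0,.005])[0],DN)
E
```

```text
t 25.8 pos [0.6011 0.082  0.2245] inc [-0.0575 -0.0503  0.2245] q [ 0.1   0.85 -0.64  1.39  0.54  1.08  0.77] F [-6.4  1.9  0.4] open 0.0088 gf 25.0
turn 1 x [-0.0014  0.0021 -0.001 ] | shift(after) 1 x [ 0.007 -0.044  0.074] | shift(before) 1 x [ 0.007 -0.044  0.074]
```

Call:
servo_tool:
  commands:
    - [5, 0, -0.2, 0.22, 0, 0, 0]
    - [5, 0, -0.19, 0.22, 0, 0, 0]
    - [5, 0, -0.17, 0.23, 0, 0, 0]
    - [5, 0, -0.16, 0.24, 0, 0, 0]
    - [5, 0, -0.14, 0.25, 0, 0, 0]
    - [5, 0, -0.13, 0.26, 0, 0, 0]
    - [5, 0, -0.11, 0.26, 0, 0, 0]
    - [5, 0, -0.1, 0.27, 0, 0, 0]
    - [5, 0, -0.08, 0.27, 0, 0, 0]

```text
time_s: 26.55
tcp_pos: [0.5931, 0.0314, 0.1353]
orientation: [0.262, 3.129, -0.003]
force: [-3.3, 1.3, -0.0]
opening: 0.0091
gripper_force: 24.9
```

```bash
python3 - <<'E'
from h import *
plan(inc(bar(.22)+[0,0,.005])[0],DN)
ths=[.22,.16,.10,.05,.02,.0]; P=np.array([bar(x) for x in ths])
print((DN.inv().apply(RI.apply(np.diff(P,axis=0)))/.04)[:,1:].round(3).tolist())
E
```

```text
t 26.55 pos [0.5931 0.0314 0.1353] inc [-0.1087 -0.0507  0.1353] q [ 0.17  0.94 -0.59  1.54  0.63  0.86  0.76] F [-3.3  1.3 -0. ] open 0.0091 gf 24.9
turn 1 x [-0.0015  0.0023 -0.0013] | shift(after) 1 x [ 0.017 -0.015  0.049] | shift(before) 1 x [ 0.017 -0.015  0.049]
[[-0.061, 0.278], [-0.044, 0.282], [-0.024, 0.236], [-0.009, 0.142], [-0.003, 0.095]]
```

Call:
servo_tool:
  commands:
    - [5, 0, -0.05, 0.22, 0, 0, 0]
    - [5, 0, -0.05, 0.22, 0, 0, 0]
    - [5, 0, -0.03, 0.22, 0, 0, 0]
    - [5, 0, -0.02, 0.14, 0, 0, 0]
    - [5, 0, 0, 0, 0, 0, 0]
  squeeze: 40

```text
time_s: 26.97
tcp_pos: [0.5934, 0.0264, 0.1048]
orientation: [0.261, 3.125, -0.0]
force: [-4.0, 3.2, 14.9]
opening: 0.0085
gripper_force: 44.2
```

Call:
servo_tool:
  commands:
    - [5, 0, -0.01, 0.08, 0, 0, 0]
    - [5, 0, 0, 0.06, 0, 0, 0]
    - [5, 0, 0, 0.04, 0, 0, 0]
    - [5, 0, 0, 0, 0, 0, 0]

```text
time_s: 27.3
tcp_pos: [0.5932, 0.0259, 0.0969]
orientation: [0.261, 3.126, -0.001]
force: [0.4, 4.0, 3.9]
opening: 0.0084
gripper_force: 43.3
```

Call:
servo_tool:
  commands:
    - [5, 0, 0, 0.04, 0, 0, 0]
    - [5, 0, 0, 0.03, 0, 0, 0]
    - [5, 0, 0, 0, 0, 0, 0]

```text
time_s: 27.55
tcp_pos: [0.5932, 0.0257, 0.0942]
orientation: [0.261, 3.126, -0.001]
force: [-1.2, 2.7, 7.2]
opening: 0.0085
gripper_force: 43.4
```

Call:
servo_tool:
  commands:
    - [5, 0, 0, 0.03, 0, 0, 0]
    - [5, 0, 0, 0, 0, 0, 0]

```text
time_s: 27.72
tcp_pos: [0.5932, 0.0257, 0.093]
orientation: [0.261, 3.126, -0.001]
force: [0.3, 2.5, 3.0]
opening: 0.0083
gripper_force: 43.2
```

Call:
servo_tool:
  commands:
    - [5, 0, 0, 0.03, 0, 0, 0]
    - [5, 0, 0, 0, 0, 0, 0]

```text
time_s: 27.88
tcp_pos: [0.5931, 0.0256, 0.0917]
orientation: [0.261, 3.126, -0.001]
force: [-0.3, 3.2, 5.1]
opening: 0.0083
gripper_force: 43.4
```

Call:
servo_tool:
  commands:
    - [5, 0, 0, 0.03, 0, 0, 0]
    - [5, 0, 0, 0, 0, 0, 0]
    - [5, 0, 0, 0, 0, 0, 0]

```text
time_s: 28.13
tcp_pos: [0.5931, 0.0256, 0.0906]
orientation: [0.261, 3.126, -0.001]
force: [0.1, 3.0, 6.5]
opening: 0.0082
gripper_force: 43.4
```

Call:
servo_tool:
  commands:
    - [5, 0, 0, 0.03, 0, 0, 0]
    - [5, 0, 0, 0, 0, 0, 0]
    - [5, 0, 0, 0, 0, 0, 0]

```text
time_s: 28.38
tcp_pos: [0.5932, 0.0256, 0.09]
orientation: [0.261, 3.126, -0.002]
force: [-3.8, 2.1, 18.8]
opening: 0.0084
gripper_force: 44.6
```

Call:
servo_tool:
  commands:
    - [5, 0, 0, 0.025, 0, 0, 0]
    - [5, 0, 0, 0, 0, 0, 0]
    - [5, 0, 0, 0, 0, 0, 0]

```text
time_s: 28.63
tcp_pos: [0.5933, 0.0255, 0.0894]
orientation: [0.262, 3.125, -0.002]
force: [-5.8, 1.9, 25.1]
opening: 0.0085
gripper_force: 45.6
```

Call:
servo_tool:
  commands:
    - [5, 0, 0, -0.05, 0, 0, 0]
    - [5, 0, 0, -0.05, 0, 0, 0]
    - [5, 0, 0, 0, 0, 0, 0]

```text
time_s: 28.88
tcp_pos: [0.5931, 0.0255, 0.0923]
orientation: [0.261, 3.126, -0.001]
force: [3.1, 4.0, 1.7]
opening: 0.008
gripper_force: 43.5
```

Call:
servo_tool:
  commands:
    - [5, 0, 0, -0.05, 0, 0, 0]
    - [5, 0, 0, -0.05, 0, 0, 0]
    - [5, 0, 0, 0, 0, 0, 0]

```text
time_s: 29.13
tcp_pos: [0.5927, 0.0257, 0.0946]
orientation: [0.261, 3.128, -0.001]
force: [10.5, 7.3, -28.9]
opening: 0.0088
gripper_force: 40.1
```

Pulling up meets −29 N, so the latch is holding. I'll relieve the load, release and check.

Call:
servo_tool:
  commands:
    - [5, 0, 0, 0.06, 0, 0, 0]
    - [26, 0, 0, 0, 0, 0, 0]
    - [26, 0, 0, 0, 0, 0, 0]
    - [26, 0, 0, 0, 0, 0, 0]
    - [26, 0, 0, -0.5, 0, 0, 0]
    - [26, 0, 0, -0.9, 0, 0, 0]
    - [26, 0, 0, -0.9, 0, 0, 0]
    - [26, 0, -0.5, -0.9, 0, 0, 0]
    - [26, 0, -1, -0.5, 0, 0, 0]
    - [26, 0, -1, 0, 0, 0, 0]
    - [26, 0, -1, 0, 0, 0, 0]
    - [26, 0, -1, 0, 0, 0, 0]

```text
time_s: 30.13
tcp_pos: [0.5619, -0.1515, 0.2409]
orientation: [0.261, 3.127, -0.004]
force: [1.5, 0.2, -0.8]
opening: 0.0261
gripper_force: 0.0
```

Call:
servo_tool:
  commands:
    - [26, 0, -1, 0, 0, 0, 0]
    - [26, 0, -1, 0, 0, 0, 0]
    - [26, 0, -1, 0, 0, 0, 0]
    - [26, 0, 0, 0, 0, 0, 0]
    - [26, 0, 0, 0, 0, 0, 0]
    - [26, 0, 0, 0, 0, 0, 0]

```text
time_s: 30.63
tcp_pos: [0.5427, -0.2674, 0.2406]
orientation: [0.261, 3.128, -0.002]
force: [0.2, 1.2, 0.7]
opening: 0.0262
gripper_force: 0.0
```

```bash
python3 - <<'E'
from h import *
from plant import arm
t=arm.snapshot("top"); t0=load("top0"); t3=load("t3"); pickle.dump(t,open("pics/t9.pkl","wb"))
sl=np.s_[130:230,130:225]
f=lambda a,b:np.abs(a["img"].astype(float)-b["img"]).mean(2)
d=f(t,t0); e=f(t,t3)
print("vs shut",d[sl].mean(),"vs popped",e[sl].mean(),"popped vs shut",f(t0,t3)[sl].mean())
# handle zone, back window zone (dish shows through) and knob zone
for n,z in(("handle",np.s_[145:190,205:225]),("frontedge",np.s_[140:228,190:212]),("window",np.s_[150:215,148:190]),("knob",np.s_[203:222,208:230])): print(n,d[z].mean().round(1),e[z].mean().round(1))
g=lambda x:cv2.cvtColor(x["img"],cv2.COLOR_RGB2GRAY)[150:182,203:224].astype(np.float32)
print("handle shift vs shut",cv2.phaseCorrelate(g(t0),g(t)),"vs popped",cv2.phaseCorrelate(g(t3),g(t)))
E
```

```text
vs shut 2.431333333333333 vs popped 14.799684210526316 popped vs shut 15.452771929824562
handle 2.6 38.5
frontedge 1.8 28.1
window 4.3 5.9
knob 2.2 5.9
handle shift vs shut ((-0.04207779149992952, 0.00469789240183438), 1.0253172585119803) vs popped ((1.2117527161182, -2.2540911943449053), 0.09922788478434086)
```

```bash
python3 - <<'E'
from h import *
t=load("t9"); t0=load("top0")
d=np.abs(t["img"].astype(float)-t0["img"]).mean(2)[150:215,145:195]
ys,xs=np.nonzero(d>10); print(len(xs),"bbox",xs.min()+145,xs.max()+145,ys.min()+150,ys.max()+150)
a=np.linspace(0,2*np.pi,60); r=lambda z,R:proj(t,inc(np.c_[.0035+R*np.cos(a),.001+R*np.sin(a),0*a+z]))
for z in(.042,.058): q=r(z,.03); print(z,q.min(0),q.max(0))
E
```

```text
440 bbox 161 184 171 205
0.042 [163.08250655 172.7711261 ] [186.02544042 195.23787065]
0.058 [161.41339116 171.12161774] [184.69070986 193.90455711]
```

```bash
python3 -c "
from plant import arm
print(arm.finish_job())"
```

```text
the job is handed in; nothing more can be done
None
```

The job is handed in, though no verdict came back: the images show the larger dish in the recess and the lid shut with the knob at rest, an upward pull before release met −29 N at the latch, and the hand-in came just after 30.6 s on the robot's clock.

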